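# Drain-spin the walnut drum and park it at the spout

## Robot

A 6-joint arm with a two-finger parallel gripper is mounted at the origin on the work surface. World frame = base frame: x ahead of the robot, y to its left, z up, the work surface at z = 0. Lengths are in m, angles in rad, forces in N, time in s.
With the tool pointing down it reaches from about 0.375 to 0.925 m from the base axis. Payload 5.7 kg.
Tool frame: the origin (TCP) lies midway between the tips of the shut fingers; the grasp point (between the pads) lies 19 mm behind it; z points along the fingers, y is the line along which they close (so a half turn about z gives the same grasp; the last joint's range is limited). The gripper opens to 85 mm and grips with 20 to 120 N. Pads are 22 mm wide; open, the fingers measure 114 mm over their backs; the gripper's body (76 mm by 85 mm) begins 54 mm behind the grasp point. The pads swing forward as they close: fully open they stand 13 mm farther back than shut.
Start: joints at [1.163, 0.359, 1.51, -0, 1.272, -0.115], TCP at [0.173, 0.574, 0.231] pointing down, gripper open.
Joint ranges: [-2.97, 2.97], [-1.01, 2.36], [0.21, 2.38], [-0.96, 4.11], [0.2, 2.71], [-2.98, 2.98]. Speed limits (rad/s): [2.39, 2.39, 3.14, 3.14, 3.14, 3.14].

## Interface

Orientations are given as a unit quaternion [w, x, y, z].
In Python, from cell import arm gives the robot as it stands.
- The arm moves only by the tool move_arm, never from a script. Its argument "rows" is a list of rows, each an object with "twist": the turn, a rotation vector about the tool's x, y, z in rad, a list of three; "xyz": the shift along the tool's x, y, z in m, a list of three; "jaw": the opening, from 0 (shut) to 1 (fully open). A call has 1 to 20 rows; each row is the pose to reach, as a shift and turn from the pose commanded when the call began, along the tool's axes at that moment; what a row does not reach only later rows make up. A row lasts 1/10 s, in which the tool goes at most 50 mm and 8.59 degrees, less where a joint would pass 70% of its speed; a pose out of reach is approached as far as the arm can. A call with a gripper value outside its range is refused whole. The fingers move at their own pace and stop on an object; "newtons" is the grip in N (left out, the last holds). Time passes only in rows, so rows that repeat a pose let the fingers close. It gives the time, the measured TCP pose, the force, the opening and the grip force at its end, in the units of the state.
- arm.state(): the state, without advancing time (a new reading comes with each control period).
- arm.grab_frame(name): name is "scene" or "side" or "wrist"; returns the picture (400x640x3 uint8, red, green, blue); there is no depth.
- arm.camera_params(name): a dict with "K" (3x3 intrinsics, pixels), "dist_coeffs" ([k1, k2, p1, p2, k3] as OpenCV has them; the pictures are not rectified), "R" (3x3) and "t" (3): a world point X has camera coordinates R X + t. Camera axes: x right, y down, z forward; pixel columns grow to the right and rows downward; lengths in m; the calibration is good to about 2 mm. A picture is of the moment at which its call begins: read the wrist's pose just before it. camera_params takes no time and is no camera call; for the wrist camera it gives the pose at the moment of the call.
- arm.hand_in(): hands the job in; it is judged then, once.
Trained networks look in the newest picture that a camera, given by its name, has taken for a name from the list of things; names that differ only in an ending like _2 or _b are one class to them, and where a whole thing is asked for, a point or a joint stands for the part that bears it (a point fixed in the world has none). Each returns a list of dicts, best first, with "confidence" (0 to 1); they miss things now and then, are a little off and sometimes report something else, mostly with a low value. They report only what shows in the picture. A call takes as long as a camera call.
- arm.outline_of(label, camera): "mask" (400x640 bool, what is visible of it) and "xy" ([column, row] in pixels, amid what is visible of it).
The state is a dict: "clock": time; "joint_positions": joint angles; "joint_velocities": joint speeds; "joint_torque": joint torques, N m; "ee_pos": TCP position; "tcp_rot": TCP orientation; "ft_force": force on the tool from outside, world axes, zero at the start; "wrist_torque": the same for the moment, N m; "grip_width": finger opening in m; "grip_force": force on a finger pad.
Only numpy, scipy, OpenCV 4.12 (cv2) and the standard library are available. Lean on these libraries where they do the work, as an engineer would, in place of code of your own. Each camera call takes 0.05 s, during which the arm holds its last target. There are 200 camera calls.

## Task

Crank the wire drum of the nut drainer anticlockwise (seen from above) by its knob until the drum itself, which lags behind the crank, turns at 20 turns a minute, and keep it between 16 and 24 turns a minute for 6 seconds without a break; never race it beyond 28 and never turn the drum backwards. Then bring the drum to a stop with the lip of its lid in line above the tray's spout, let go of the knob and leave everything at rest, with the things standing around left where they are.

Things in the scene. Friction and masses are not known exactly. Their poses are not given: they have to be found in the camera images.
- drainer: Fixed grey metal drip tray of the nut drainer, 300 mm across, 60 mm high. Origin on the drum's vertical turning axis at the ledge surface, z up. A trough spout, 70 mm wide, sticks out along its own -x to 190 mm from the axis; a bracket for the drag shoe stands on its +x side, 143 mm high, 185 mm out. Tray, bracket, shoe and lid stay below 150 mm; only crank and knob are higher.
- drum (a joint): Angle (rad) of the drum: a wire basket 240 mm across with a white lid, lid top 118 mm above the ledge. Grows anticlockwise seen from above, without limit; 0 or any multiple of 2 pi = lip above the spout. 20 turns a minute = 2.09 rad/s (16: 1.68, 24: 2.51, 28: 2.93). Inertia 0.035 kg m2 nominal, hidden 0.7 to 1.4 times. Bearing drag 0.004 N m per rad/s plus 0.002 N m.
- lip (a point): Outer end of the lip, a 30 mm wide tab that sticks out from the white lid, on its top face, 150 mm from the axis and 118 mm above the ledge. Turns with the drum.
- spout (a point): Point at the tray's rim in the middle of the spout, 150 mm from the axis, 60 mm above the ledge. Fixed; the lip parks vertically above it.
- knob_top (a point): Centre of the top face of the crank's upright wooden knob: a cylinder 30 mm in diameter and 48 mm tall (from 170 to 218 mm above the ledge), 65 mm from the axis on a flat steel arm whose top is 166 mm above the ledge. The knob spins freely on its pin, so a gripper may hold it at a fixed yaw while going round. The crank (arm and knob) can turn without end and is free to start anywhere.
- jar: Closed glass jar, 72 mm across, 110 mm tall, standing beside the drainer; leave it. Origin at the centre of its underside.
- teaspoon: Steel teaspoon, 140 mm long, lying beside the drainer; leave it.
- bowl: Orange plastic bowl, 150 mm across, 60 mm high; leave it. Origin under its centre.
- mug: White mug, 80 mm across, 90 mm high; leave it. Origin under its centre.
- tin: Tin, 70 mm across, 100 mm tall; leave it. Origin under its centre.
- brush: Brush, 200 mm long, lying at the near right; leave it.
- shoe: Loose steel drag shoe, 36 x 36 x 30 mm, about 50 g, caged in the bracket 100 mm from the axis. It rests on the drum's lid and brakes the drum with a constant drag, nominally 0.03 N m; its true value is hidden (0.3 to 2 times). Leave it there. Origin at the centre of its underside.
- crank (a joint): Angle (rad) of the crank relative to the drum, 0 when knob and lip point the same way, growing anticlockwise, no limit. A slip coupling joins them: it drives the drum with 0.03 N m per rad/s of crank speed over drum speed, so the crank must run some 0.8 to 2.5 rad/s faster than the drum to keep 20 turns a minute; the drum lags about 1 s. A crank held still brakes the drum likewise.

How it is judged:
By the outcome, as a careful person would: the job done as asked, in the order asked, and still so for the second after the job is handed in, with the robot touching nothing.
It also fails if it takes over 67 s, if anything falls off the work surface, if the arm or the gripper's body presses on something with over 40 N, if the wrist force passes 120 N, or if a joint passes its speed limit or range.

## Working session

There is one attempt and no reset: what is moved stays moved. The work goes in short steps, Python scripts to look and compute and a tool call to move; the robot and the scene stay as the last step left them, time stands still between calls to the robot, and variables do not carry over. Pictures are saved under pics/ and viewed, at most 10 in all, crops included, and the job is handed in when it is done.

Besides the shell and the picture viewer there is one more tool, called after "Request:" as name(argument=value, ...), one argument or row to a line, values as JSON. move_arm: Moves the arm, as the interface text tells. Its arguments: {"type":"object","properties":{"rows":{"type":"array"},"newtons":{"type":"number"}},"required":["rows"]}

```bash
mkdir -p pics; ls
cat > h.py <<'E'
import numpy as np, cv2
from cell import arm
def ray(cam,px,P=None):
    P=P or arm.camera_params(cam)
    K,d,R,t=[np.array(P[k],float) for k in("K","dist_coeffs","R","t")]
    u=cv2.undistortPoints(np.array([[px]],float),K,d)[0,0]
    return -R.T@t, R.T@np.array([u[0],u[1],1.])
def at_z(cam,px,z,P=None):
    o,v=ray(cam,px,P); return o+v*(z-o[2])/v[2]
def proj(cam,X):
    P=arm.camera_params(cam)
    return cv2.projectPoints(np.array(X,float).reshape(-1,1,3),cv2.Rodrigues(np.array(P["R"]))[0],np.array(P["t"],float),np.array(P["K"],float),np.array(P["dist_coeffs"],float))[0].reshape(-1,2)
def save(name,img): cv2.imwrite("pics/"+name+".png",img[:,:,::-1])
E
python3 - <<'E'
from h import *
s=arm.state(); print({k:np.round(v,3).tolist() for k,v in s.items()})
for c in("scene","side"):
    im=arm.grab_frame(c); save(c+"0",im)
    for n in("drainer","drum","knob_top","shoe","lip","spout"):
        try:
            for r in arm.outline_of(n,c)[:2]:
                m=r["mask"]; ys,xs=np.where(m); print(c,n,round(r["confidence"],2),np.round(r["xy"]),xs.min(),xs.max(),ys.min(),ys.max(),m.sum())
        except Exception as e: print(c,n,e)
for c in("scene","side"):
    P=arm.camera_params(c); print(c,-np.array(P["R"]).T@P["t"])
E
```

```text
pics
{'clock': 0.0, 'joint_positions': [1.163, 0.36, 1.511, 0.0, 1.272, -0.115], 'joint_velocities': [0.0, 0.001, 0.0, 0.001, -0.001, -0.002], 'joint_torque': [0.0, -52.763, -27.862, -0.0, 0.013, -0.0], 'ee_pos': [0.173, 0.574, 0.23], 'tcp_rot': [-0.0, 0.146, 0.989, -0.001], 'ft_force': [-0.22, 0.424, -0.3], 'wrist_torque': [0.035, -0.046, 0.002], 'grip_force': 0.0, 'grip_width': 0.085}
scene drainer 0.86 [339. 221.] 287 389 174 276 7765
scene drum 0.58 [336. 206.] 296 381 175 255 5017
scene knob_top 0.47 [366. 184.] 357 369 174 193 205
scene shoe 0.57 [359. 224.] 352 368 217 230 149
scene lip 0.66 [338. 207.] 296 381 174 255 5043
scene spout 0.55 [340. 224.] 287 389 174 275 7858
side drainer 0.61 [322. 226.] 258 385 169 269 7116
side drainer 0.56 [322. 221.] 281 359 168 256 4658
side drum 0.58 [320. 223.] 281 359 169 256 4554
side knob_top 0.76 [334. 177.] 329 339 169 187 185
side shoe 0.69 [354. 204.] 349 361 202 211 103
side lip 0.93 [320. 220.] 280 359 169 256 4412
side lip 0.53 [270. 174.] 260 281 156 189 623
side spout 0.95 [326. 226.] 258 384 170 269 6827
scene [ 0.95552193 -0.52948996  1.00719371]
side [ 0.44959834 -1.12681942  0.95434214]
```

Run:
```python
import cv2,numpy as np
a=cv2.imread("pics/scene0.png")[150:300,250:450];b=cv2.imread("pics/side0.png")[150:300,220:420]
cv2.imwrite("pics/z.png",np.vstack([cv2.resize(a,(640,480))[:,:], cv2.resize(b,(640,480))])[:, :] if 0 else np.hstack([cv2.resize(a,(400,300),interpolation=3),cv2.resize(b,(400,300),interpolation=3)]))
cv2.imwrite("pics/z1.png",cv2.resize(a,(800,600),interpolation=cv2.INTER_CUBIC))
cv2.imwrite("pics/z2.png",cv2.resize(b,(800,600),interpolation=cv2.INTER_CUBIC))
```

```text
(no output)
```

View pics/scene0.png

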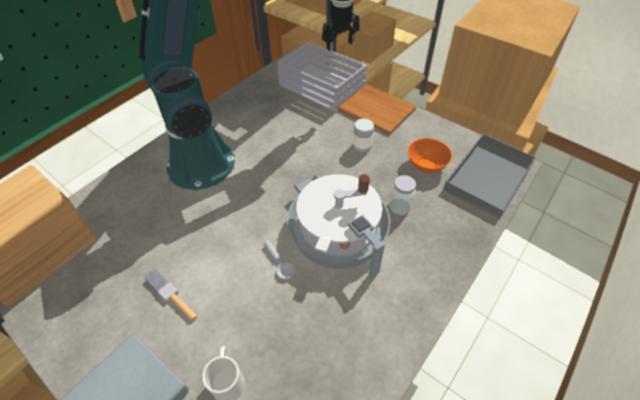

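View pics/z1.png

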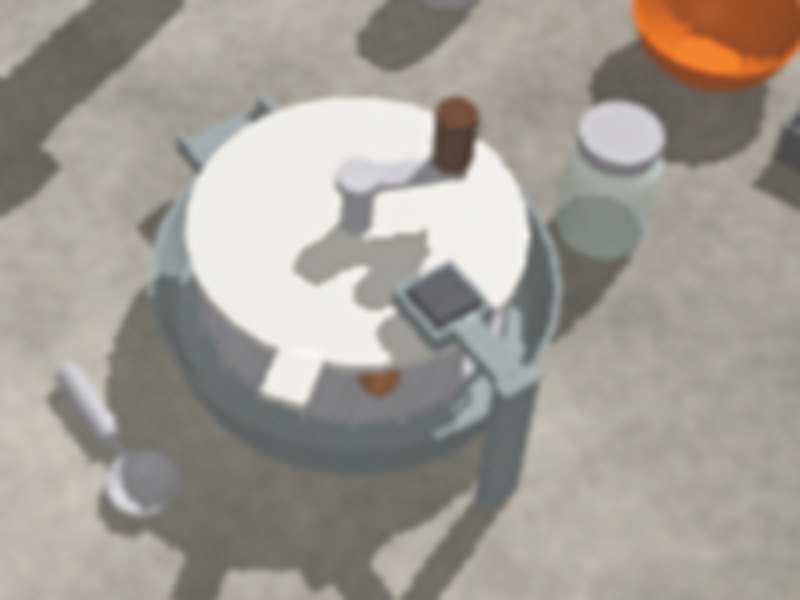

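View pics/z2.png

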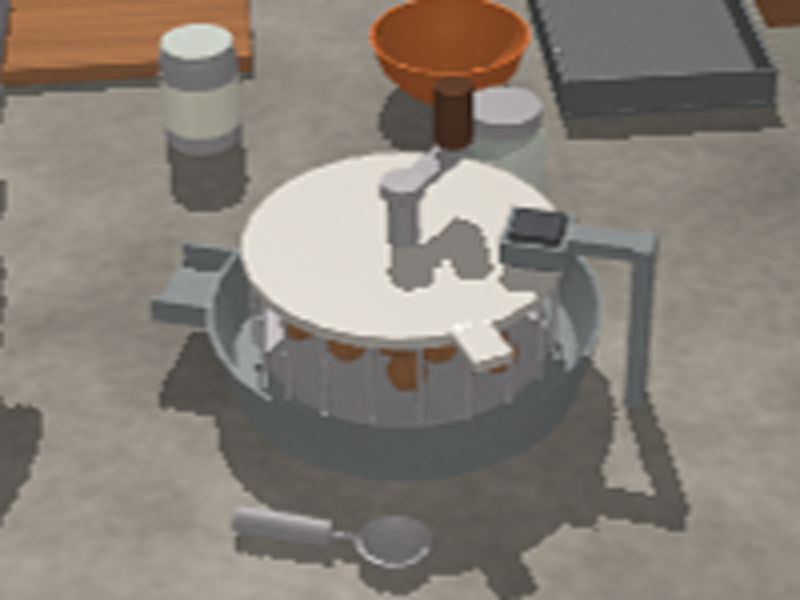

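```bash
cat >> h.py <<'E'
def tri(p1,p2,c1="scene",c2="side"):
    A=[];b=[]
    for c,p in((c1,p1),(c2,p2)):
        o,v=ray(c,p); v/=np.linalg.norm(v); M=np.eye(3)-np.outer(v,v); A.append(M); b.append(M@o)
    X,r,_,_=np.linalg.lstsq(np.vstack(A),np.hstack(b),rcond=None); return X,float(np.sqrt(r[0]))
E
python3 - <<'E'
from h import *
S=lambda x,y:(x/4+250-.375,y/4+150-.375)
D=lambda x,y:(x/4+220-.375,y/4+150-.375)
for n,a,b in[("knob",S(457,107),D(453,88)),("hub",S(357,170),D(402,180)),("lip",S(285,394),D(494,359)),("shoe",S(447,293),D(538,228)),("lid",S(358,231),D(401,247)),("spoutL",S(265,100),D(185,247)),("spoutR",S(180,138),D(153,300)),("jarlid",S(622,133),D(508,105))]:
    X,r=tri(a,b); print(n,np.round(X,4),round(r,4))
P=arm.camera_params("wrist"); print(-np.array(P["R"]).T@P["t"], np.array(P["R"])[2])
# knob/hub from known z assumption, ledge 0
for n,a,z in[("knob",S(457,107),.218),("hub",S(357,170),.168),("lip",S(285,394),.118)]: print(n,at_z("scene",a,z))
for n,a,z in[("knob",D(453,88),.218),("hub",D(402,180),.168),("lip",D(494,359),.118)]: print(n,at_z("side",a,z))
E
```

```text
knob [0.5856 0.1183 0.2189] 0.0019
hub [0.5433 0.0662 0.1746] 0.0005
lip [ 0.5923 -0.0757  0.1175] 0.0007
shoe [0.6387 0.038  0.1444] 0.0005
lid [0.5436 0.0688 0.1112] 0.0035
spoutL [0.379  0.1691 0.0547] 0.0031
spoutR [0.3553 0.0923 0.0608] 0.0033
jarlid [0.647  0.2572 0.1162] 0.0
[0.09451899 0.59825702 0.37321428] [ 0.30458133 -0.09060063 -0.94816757]
knob [0.58393675 0.12035347 0.218     ]
hub [0.53967528 0.07130353 0.168     ]
lip [ 0.59209095 -0.07553411  0.118     ]
knob [0.5863809  0.11778635 0.218     ]
hub [0.5442693  0.07589984 0.168     ]
lip [ 0.59249158 -0.07686653  0.118     ]
```

```bash
cat >> h.py <<'E'
from scipy.spatial.transform import Rotation as Ro
def Rt():
    w,x,y,z=arm.state()["tcp_rot"]; return Ro.from_quat([x,y,z,w]).as_matrix()
def todelta(X): s=arm.state(); return Rt().T@(np.array(X)-s["ee_pos"])
E
python3 - <<'E'
from h import *
print(Rt().round(4)); print(todelta([.5856,.118,.33]).round(4))
E
```

```text
[[-9.574e-01  2.886e-01 -0.000e+00]
 [ 2.886e-01  9.574e-01 -1.000e-04]
 [-0.000e+00 -1.000e-04 -1.000e+00]]
[-0.5266 -0.318  -0.0987]
```

Request:
move_arm(
  rows=[
    {"twist": [0, 0, 0], "xyz": [-0.04, -0.024, -0.0075], "jaw": 1},
    {"twist": [0, 0, 0], "xyz": [-0.08, -0.048, -0.015], "jaw": 1},
    {"twist": [0, 0, 0], "xyz": [-0.12, -0.072, -0.0225], "jaw": 1},
    {"twist": [0, 0, 0], "xyz": [-0.16, -0.096, -0.03], "jaw": 1},
    {"twist": [0, 0, 0], "xyz": [-0.2, -0.12, -0.0375], "jaw": 1},
    {"twist": [0, 0, 0], "xyz": [-0.24, -0.145, -0.045], "jaw": 1},
    {"twist": [0, 0, 0], "xyz": [-0.28, -0.17, -0.0525], "jaw": 1},
    {"twist": [0, 0, 0], "xyz": [-0.32, -0.193, -0.06], "jaw": 1},
    {"twist": [0, 0, 0], "xyz": [-0.36, -0.217, -0.0675], "jaw": 1},
    {"twist": [0, 0, 0], "xyz": [-0.4, -0.241, -0.075], "jaw": 1},
    {"twist": [0, 0, 0], "xyz": [-0.44, -0.265, -0.0825], "jaw": 1},
    {"twist": [0, 0, 0], "xyz": [-0.48, -0.29, -0.09], "jaw": 1},
    {"twist": [0, 0, 0], "xyz": [-0.51, -0.308, -0.096], "jaw": 1},
    {"twist": [0, 0, 0], "xyz": [-0.527, -0.318, -0.099], "jaw": 1},
    {"twist": [0, 0, 0], "xyz": [-0.527, -0.318, -0.099], "jaw": 1},
  ],
)

```text
clock: 2.2
ee_pos: [0.5876, 0.1161, 0.3304]
tcp_rot: [0.001, 0.147, 0.989, -0.0]
ft_force: [0.3, 0.6, -0.3]
grip_width: 0.0856
grip_force: 0.0
```

Run:
```python
from h import *
s=arm.state(); print(s["clock"],s["ee_pos"],s["ft_force"])
P=arm.camera_params("wrist"); im=arm.grab_frame("wrist"); 
print(np.array(P["R"]).T[:,2], -np.array(P["R"]).T@P["t"])
c=[.5433,.0672]
# overlay predicted: lid circle, lip, spout
o=im.copy()
a=np.linspace(0,2*np.pi,90)
for r,z,col in((.12,.118,(255,0,0)),(.15,.06,(0,255,0)),(.065,.218,(0,0,255))):
    for p in proj("wrist",np.c_[c[0]+r*np.cos(a),c[1]+r*np.sin(a),0*a+z]): 
        if 0<=p[0]<640 and 0<=p[1]<400:o[int(p[1]),int(p[0])]=col
save("w1",o)
```

```text
2.2 [0.58762804 0.11613221 0.33038765] [ 0.25411136  0.61809585 -0.29658075]
[ 0.30523313 -0.0917157  -0.94785071] [0.50890419 0.14024177 0.47221534]
```

View pics/w1.png

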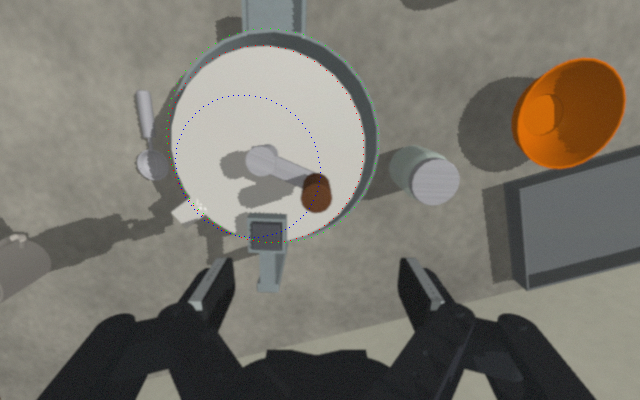

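Run:
```python
from h import *
im=arm.grab_frame("wrist"); c=np.array([.5433,.0672])
# refine centre: lid circle fit from white/gray edge
g=im.min(axis=2).astype(float)
from scipy.optimize import minimize
a=np.radians(np.arange(0,360,3))
def score(c):
    f=lambda r:cv2.remap(g.astype(np.float32),*[v.astype(np.float32)[None] for v in proj("wrist",np.c_[c[0]+r*np.cos(a),c[1]+r*np.sin(a),0*a+.118]).T],1)[0]
    return -np.median(f(.117)-f(.123))
G=[(score(c+[dx,dy]),dx,dy) for dx in np.arange(-.006,.0061,.001) for dy in np.arange(-.006,.0061,.001)]
G.sort(); print(G[:6]); 
for n,p,z in(("spL",(245,10),.06),("spR",(304,10),.06),("shoe",(267,235),.143),("lip",(181,210),.118),("knob",(316,203),.218),("knobbase",(316,185),.17),("hub",(261,160),.17)):
    X=at_z("wrist",p,z)[:2]-c; print(n,X.round(4),np.hypot(*X).round(4),np.degrees(np.arctan2(X[1],X[0])).round(1))
X=(at_z("wrist",(245,10),.06)+at_z("wrist",(304,10),.06))[:2]/2-c;print(X,np.degrees(np.arctan2(X[1],X[0])))
big=cv2.resize(im[0:260,150:400],None,fx=3,fy=3,interpolation=3)[:, :] 
save("w2",cv2.resize(im[0:240,150:400],(625,600),interpolation=cv2.INTER_CUBIC))
```

```text
[(np.float32(-98.01953), np.float64(0.001), np.float64(0.002)), (np.float32(-97.600586), np.float64(0.0), np.float64(0.002)), (np.float32(-95.57324), np.float64(0.002), np.float64(0.002)), (np.float32(-94.48193), np.float64(0.002), np.float64(0.001)), (np.float32(-94.399414), np.float64(-0.001), np.float64(0.002)), (np.float32(-94.29785), np.float64(0.0), np.float64(0.003000000000000001))]
spL [-0.172   0.0243] 0.1737 171.9
spR [-0.1507  0.0946] 0.1779 147.9
shoe [ 0.0922 -0.0277] 0.0963 -16.7
lip [ 0.0353 -0.1317] 0.1364 -75.0
knob [0.0452 0.0508] 0.068 48.3
knobbase [0.0409 0.0522] 0.0663 51.9
hub [-0.0022  0.0043] 0.0048 116.9
[-0.16135793  0.05946621] 159.76934158363107
```

View pics/w2.png

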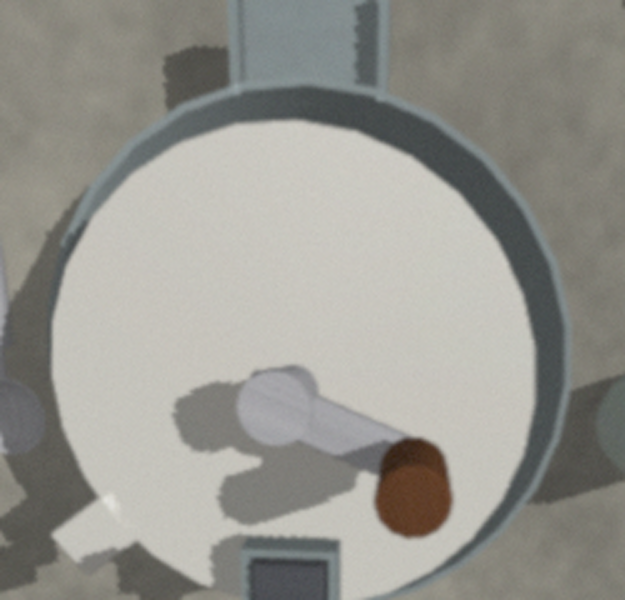

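Run:
```python
from h import *
f=lambda x,y:((x+.5)/2.5+149.5,(y+.5)/2.5-.5)
c=np.array([.544,.0690])
q=[]
for n,p,z in(("spL0",(230,5),.06),("spL1",(234,75),.06),("spR0",(388,5),.06),("spR1",(387,95),.06),("shoe",(289,578),.143),("lip",(66,550),.118),("knob",(414,502),.218),("hub",(275,407),.172)):
    W=at_z("wrist",f(*p),z)[:2];X=W-c;q.append(W); print(n,W.round(4),X.round(4),np.hypot(*X).round(4),np.degrees(np.arctan2(X[1],X[0])).round(1))
for i,j in((0,1),(2,3)):
    d=q[i]-q[j]; print(np.degrees(np.arctan2(d[1],d[0])))
m=(q[0]+q[2])/2-c; print("spout",np.degrees(np.arctan2(m[1],m[0])), np.hypot(*(q[0]-q[2])))
print(todelta([.5865,.1185,.185]).round(4))
```

```text
spL0 [0.3617 0.0908] [-0.1823  0.0218] 0.1836 173.2
spL1 [0.391  0.0817] [-0.153   0.0127] 0.1536 175.3
spR0 [0.3844 0.1655] [-0.1596  0.0965] 0.1865 148.8
spR1 [0.4221 0.1532] [-0.1219  0.0842] 0.1481 145.4
shoe [0.6296 0.0394] [ 0.0856 -0.0296] 0.0905 -19.1
lip [ 0.5892 -0.0767] [ 0.0452 -0.1457] 0.1526 -72.8
knob [0.586 0.118] [0.042 0.049] 0.0646 49.4
hub [0.543  0.0697] [-0.001   0.0007] 0.0013 144.0
162.54299980379375
161.79767009068019
spout 160.89756275393873 0.07806739287601026
[-0.0014  0.0004  0.1448]
```

Request:
move_arm(
  rows=[
    {"twist": [0, 0, 0], "xyz": [-0.001, 0, 0.04], "jaw": 1},
    {"twist": [0, 0, 0], "xyz": [-0.001, 0, 0.08], "jaw": 1},
    {"twist": [0, 0, 0], "xyz": [-0.001, 0, 0.115], "jaw": 1},
    {"twist": [0, 0, 0], "xyz": [-0.001, 0, 0.135], "jaw": 1},
    {"twist": [0, 0, 0], "xyz": [-0.001, 0, 0.144], "jaw": 1},
    {"twist": [0, 0, 0], "xyz": [-0.001, 0, 0.144], "jaw": 0.6},
    {"twist": [0, 0, 0], "xyz": [-0.001, 0, 0.144], "jaw": 0.4},
    {"twist": [0, 0, 0], "xyz": [-0.001, 0, 0.144], "jaw": 0.2},
    {"twist": [0, 0, 0], "xyz": [-0.001, 0, 0.144], "jaw": 0.1},
    {"twist": [0, 0, 0], "xyz": [-0.001, 0, 0.144], "jaw": 0.1},
    {"twist": [0, 0, 0], "xyz": [-0.001, 0, 0.144], "jaw": 0.1},
  ],
  newtons=40,
)

```text
clock: 3.4
ee_pos: [0.5879, 0.1173, 0.1879]
tcp_rot: [0.001, 0.146, 0.989, 0.0]
ft_force: [-1.2, -1.6, 6.7]
grip_width: 0.029
grip_force: 39.2
```

```bash
cat >> h.py <<'E'
C=np.array([.5437,.0690])
def lip(cam,im=None,c=C):
    """lip angle (deg) and score from one picture"""
    if im is None: im=arm.grab_frame(cam)
    A=np.radians(np.arange(0,360,.5)); out=[]
    g=im.min(axis=2).astype(np.float32)
    for r in(.128,.134,.14,.146):
        p=proj(cam,np.c_[c[0]+r*np.cos(A),c[1]+r*np.sin(A),0*A+.118]).astype(np.float32)
        out.append(cv2.remap(g,p[:,0][None],p[:,1][None],1)[0])
    v=np.mean(out,axis=0)
    w=np.ones(25)  # +-6 deg inside
    inn=np.convolve(np.r_[v[-60:],v,v[:60]],np.ones(25)/25,"same")[60:-60]
    k=np.zeros(61); k[:18]=1; k[-18:]=1; k/=36
    ou=np.convolve(np.r_[v[-60:],v,v[:60]],k,"same")[60:-60]
    s=inn-ou; i=int(np.argmax(s)); j=[(i+q)%720 for q in range(-10,11)]
    wgt=np.maximum(s[j]-s[i]*.7,0); a=np.degrees(A[i])+.5*np.sum(wgt*np.arange(-10,11))/wgt.sum()
    return a%360, s[i]
def look(cams=("side","scene")):
    for c in cams:
        t=arm.state()["clock"]; im=arm.grab_frame(c); save(f"{c}_{t:.2f}",im)
        a,s=lip(c,im); print(f"{c} t={t:.2f} lip={a:.1f} score={s:.0f}")
E
python3 - <<'E'
from h import *
s=arm.state(); print(s["clock"],s["ee_pos"],s["ft_force"],s["wrist_torque"],s["grip_width"],s["grip_force"])
X=s["ee_pos"][:2]-C; print(X,np.hypot(*X),np.degrees(np.arctan2(X[1],X[0])))
look(("side","scene","wrist"))
E
```

```text
3.4 [0.58789738 0.11732748 0.18787237] [-1.22452602 -1.64146933  6.68051382] [-0.23748005  0.23148718  0.06636881] 0.0289651387760946 39.19989287853241
[0.04419738 0.04832748] 0.06549010189954342 47.55585820839745
side t=3.40 lip=221.1 score=58
scene t=3.45 lip=127.3 score=40
wrist t=3.50 lip=1.2 score=51
```

Run:
```python
from h import *
import glob
for cam in("side","scene"):
    im=cv2.imread(glob.glob(f"pics/{cam}_3*.png")[0])[:,:,::-1]
    A=np.radians(np.arange(0,360,10)-3)
    for r in(.115,.128,.134,.14,.147):
        p=proj(cam,np.c_[C[0]+r*np.cos(A),C[1]+r*np.sin(A),0*A+.118]).round().astype(int)
        print(cam,r,im.min(axis=2)[p[:,1],p[:,0]].tolist())
a=cv2.imread(glob.glob("pics/scene_3*.png")[0])[130:280,250:420];b=cv2.imread(glob.glob("pics/side_3*.png")[0])[130:280,240:410]
cv2.imwrite("pics/v3.png",np.hstack([cv2.resize(x,(400,353),interpolation=2) for x in(a,b)]))
```

```text
side 0.115 [60, 87, 215, 212, 214, 212, 215, 103, 191, 216, 214, 215, 216, 215, 217, 219, 216, 217, 215, 219, 219, 190, 203, 203, 220, 191, 164, 183, 219, 123, 122, 125, 217, 124, 97, 87]
side 0.128 [143, 125, 129, 123, 136, 139, 118, 106, 107, 116, 143, 128, 131, 134, 131, 130, 131, 131, 129, 82, 86, 102, 200, 66, 109, 52, 95, 86, 97, 123, 108, 103, 137, 86, 89, 93]
side 0.134 [143, 121, 128, 126, 134, 139, 117, 82, 72, 73, 125, 123, 128, 133, 137, 133, 132, 131, 121, 131, 85, 85, 118, 85, 107, 48, 109, 42, 45, 125, 66, 101, 117, 93, 86, 94]
side 0.14 [144, 129, 125, 128, 132, 140, 117, 41, 73, 72, 126, 126, 135, 130, 137, 80, 136, 133, 101, 91, 80, 86, 128, 168, 108, 47, 109, 47, 48, 125, 89, 107, 141, 94, 127, 92]
side 0.147 [142, 129, 129, 123, 132, 139, 118, 29, 60, 73, 125, 128, 132, 131, 145, 81, 87, 135, 84, 91, 149, 88, 159, 195, 107, 105, 108, 48, 93, 124, 74, 107, 96, 95, 132, 90]
scene 0.115 [129, 236, 236, 234, 234, 234, 233, 235, 219, 53, 54, 52, 236, 228, 227, 233, 234, 234, 234, 233, 234, 233, 233, 234, 234, 234, 234, 234, 236, 151, 149, 150, 182, 150, 107, 165]
scene 0.128 [146, 101, 94, 96, 154, 143, 148, 150, 144, 51, 54, 56, 93, 156, 153, 155, 149, 144, 162, 163, 144, 161, 142, 139, 147, 111, 129, 130, 133, 150, 136, 107, 100, 130, 125, 165]
scene 0.134 [167, 97, 95, 129, 112, 144, 152, 153, 150, 50, 55, 61, 70, 158, 152, 150, 149, 158, 163, 163, 149, 152, 143, 145, 147, 109, 121, 126, 126, 149, 126, 90, 60, 126, 138, 163]
scene 0.14 [125, 93, 102, 111, 112, 146, 153, 155, 148, 49, 55, 61, 67, 160, 153, 152, 158, 146, 155, 150, 149, 150, 97, 156, 130, 103, 109, 125, 124, 150, 126, 116, 88, 125, 191, 163]
scene 0.147 [92, 109, 126, 91, 123, 143, 153, 158, 148, 52, 53, 68, 76, 160, 154, 153, 151, 150, 147, 131, 154, 150, 103, 159, 128, 97, 106, 111, 127, 149, 126, 124, 124, 127, 129, 163]
```

View pics/v3.png

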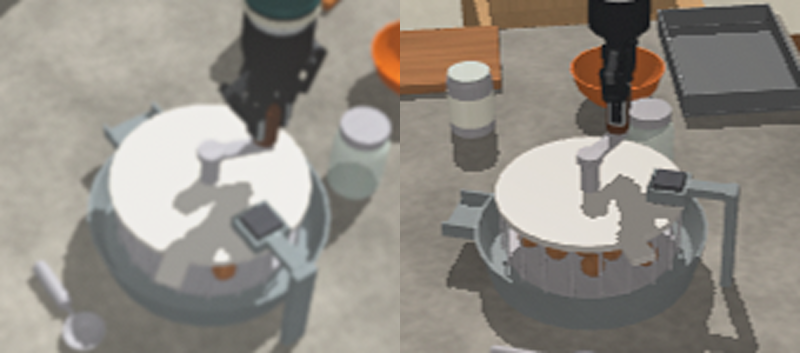

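```bash
cat >> h.py <<'E'
def samp(cam,im,c=C,A=np.radians(np.arange(0,360,.5)),rs=(.126,.131,.136,.141,.146)):
    f=im.astype(np.float32)
    o=[]
    for r in rs:
        p=proj(cam,np.c_[c[0]+r*np.cos(A),c[1]+r*np.sin(A),0*A+.118]).astype(np.float32)
        o.append(cv2.remap(f,p[:,0][None],p[:,1][None],1)[0])
    return np.array(o)  # r,a,3
E
python3 - <<'E'
from h import *
import glob
for cam in("side","scene"):
    im=cv2.imread(glob.glob(f"pics/{cam}_3*.png")[0])[:,:,::-1]
    im0=cv2.imread(f"pics/{cam}0.png")[:,:,::-1]
    v=samp(cam,im); v0=samp(cam,im0)
    print(cam,"lip",v[:,574].round().tolist(),"lit",v0[2,574].round())
    for a in range(0,360,30): print(a,v[2,a*2].round().tolist(),v0[2,a*2].round().tolist(), v[:,a*2].std(axis=0).max().round(1))
E
```

```text
side lip [[133.0, 129.0, 123.0], [134.0, 129.0, 124.0], [134.0, 129.0, 125.0], [134.0, 130.0, 125.0], [133.0, 129.0, 124.0]] lit [225. 220. 213.]
0 [142.0, 148.0, 147.0] [140.0, 146.0, 145.0] 3.6
30 [139.0, 135.0, 127.0] [136.0, 132.0, 124.0] 3.4
60 [116.0, 121.0, 115.0] [112.0, 116.0, 111.0] 4.7
90 [127.0, 120.0, 112.0] [124.0, 117.0, 110.0] 22.1
120 [153.0, 147.0, 137.0] [150.0, 144.0, 134.0] 6.3
150 [124.0, 119.0, 111.0] [122.0, 118.0, 108.0] 24.5
180 [86.0, 88.0, 89.0] [84.0, 87.0, 87.0] 15.9
210 [88.0, 90.0, 90.0] [87.0, 89.0, 90.0] 10.7
240 [112.0, 111.0, 111.0] [111.0, 109.0, 109.0] 10.3
270 [112.0, 107.0, 105.0] [105.0, 97.0, 95.0] 11.3
300 [109.0, 107.0, 107.0] [106.0, 104.0, 104.0] 6.1
330 [93.0, 96.0, 95.0] [91.0, 94.0, 93.0] 3.6
scene lip [[157.0, 155.0, 150.0], [157.0, 155.0, 150.0], [156.0, 154.0, 149.0], [157.0, 154.0, 150.0], [157.0, 155.0, 149.0]] lit [238. 236. 233.]
0 [130.0, 138.0, 140.0] [130.0, 138.0, 141.0] 28.2
30 [129.0, 133.0, 132.0] [131.0, 135.0, 134.0] 16.6
60 [167.0, 163.0, 153.0] [169.0, 164.0, 153.0] 2.9
90 [79.0, 60.0, 50.0] [120.0, 81.0, 63.0] 6.4
120 [114.0, 112.0, 106.0] [170.0, 164.0, 154.0] 36.9
150 [159.0, 155.0, 144.0] [160.0, 155.0, 145.0] 3.3
180 [165.0, 173.0, 175.0] [164.0, 172.0, 174.0] 11.8
210 [142.0, 139.0, 129.0] [141.0, 138.0, 129.0] 9.5
240 [110.0, 116.0, 116.0] [110.0, 116.0, 117.0] 23.3
270 [130.0, 129.0, 131.0] [131.0, 129.0, 132.0] 3.9
300 [127.0, 126.0, 129.0] [128.0, 128.0, 130.0] 5.9
330 [128.0, 128.0, 130.0] [129.0, 128.0, 130.0] 2.8
```

```bash
cat >> h.py <<'E'
import json,os
R0=.065
def rows(psi,inc):
    "psi deg tool-frame crank angle at call start, inc rad per row -> compact rows"
    a=np.radians(psi)+np.cumsum(inc); p=np.radians(psi)
    x=-R0*(np.cos(a)-np.cos(p)); y=R0*(np.sin(a)-np.sin(p))
    print("["+", ".join('{"twist":[0,0,0],"xyz":[%.4f,%.4f,0],"jaw":0.1}'%q for q in zip(x,y))+"]"); print("end psi",np.degrees(a[-1]))
def sim(log,th0,I,tau,T,t0,lag=.05,k=.03,w0=0.,dt=.002):
    "log: list of (tstart,[inc]); crank speed filtered by lag; returns t,th(rad),w"
    t=np.arange(t0,T,dt); wc=np.zeros_like(t)
    for ts,inc in log:
        i=np.floor((t-ts)/.1+1e-9).astype(int); ok=(i>=0)&(i<len(inc)); wc[ok]=np.array(inc)[i[ok]]/.1
    th=np.zeros_like(t);w=np.zeros_like(t);c=0.;a=th0;v=w0
    for n in range(len(t)):
        c+=(wc[n]-c)*dt/lag; d=k*(c-v)-.004*v; f=.002+tau
        if abs(v)<1e-6 and abs(d)<f: v=0.
        else:
            s=np.sign(v) if abs(v)>1e-6 else np.sign(d)
            v2=v+(d-f*s)/I*dt; v=0. if v2*v<0 else v2
        a+=v*dt; th[n]=a; w[n]=v
    return t,th,w,wc
def find(cam,im,guess=None,win=180):
    v=samp(cam,im); mn=v.min(axis=2)
    lit=(mn>185).mean(axis=0)
    sh=np.array([133,129,124.] if cam=="side" else [157,155,150.])
    s2=np.exp(-(np.abs(v-sh).max(axis=2)/4)**2).mean(axis=0)
    m=np.maximum(lit,.8*s2); 
    q=np.r_[m[-60:],m,m[:60]]
    k=-np.ones(51)*.7/26; k[13:38]=1/25
    s=np.convolve(q,k,"same")[60:-60]
    A=np.arange(0,360,.5)
    if guess is not None: s=np.where(np.abs((A-guess+180)%360-180)<win,s,-9)
    i=int(np.argmax(s)); j=np.arange(-6,7); ss=s[(i+j)%720]; w=np.maximum(ss-ss.max()*.6,0)
    return (A[i]+.5*(w*j).sum()/w.sum())%360, s[i]
def look(cams,guess=None,win=180):
    for c in cams:
        t=arm.state()["clock"]; im=arm.grab_frame(c); save(f"{c}_{t:.2f}",im)
        a,s=find(c,im,guess,win); print(f"{c} t={t:.2f} lip={a:.1f} score={s:.2f}")
E
python3 - <<'E'
from h import *
import glob
for cam in("side","scene"):
    for f in (f"pics/{cam}0.png",glob.glob(f"pics/{cam}_3*.png")[0]):
        im=cv2.imread(f)[:,:,::-1]; print(f,find(cam,im))
rows(64.8,[.03,.08,.14,.2,.26,.3,.33,.33,.33,.33])
for tau,I in((.009,.0245),(.03,.035),(.06,.049)):
    t,th,w,_=sim([(3.55,[.03,.08,.14,.2,.26,.3,.33,.33,.33,.33])],0,I,tau,4.6,3.5); print(np.degrees(th[-1]),w[-1])
E
```

```text
pics/side0.png (np.float64(288.6782254154727), np.float64(0.8894088787201735))
pics/side_3.40.png (np.float64(288.55081172507647), np.float64(0.6863099374974693))
pics/scene0.png (np.float64(288.27772004816575), np.float64(0.9457598460595273))
pics/scene_3.45.png (np.float64(288.8719955612696), np.float64(0.6303656837575795))
[{"twist":[0,0,0],"xyz":[0.0018,0.0008,0],"jaw":0.1}, {"twist":[0,0,0],"xyz":[0.0066,0.0027,0],"jaw":0.1}, {"twist":[0,0,0],"xyz":[0.0154,0.0050,0],"jaw":0.1}, {"twist":[0,0,0],"xyz":[0.0283,0.0062,0],"jaw":0.1}, {"twist":[0,0,0],"xyz":[0.0450,0.0038,0],"jaw":0.1}, {"twist":[0,0,0],"xyz":[0.0628,-0.0041,0],"jaw":0.1}, {"twist":[0,0,0],"xyz":[0.0786,-0.0184,0],"jaw":0.1}, {"twist":[0,0,0],"xyz":[0.0889,-0.0371,0],"jaw":0.1}, {"twist":[0,0,0],"xyz":[0.0927,-0.0581,0],"jaw":0.1}, {"twist":[0,0,0],"xyz":[0.0894,-0.0792,0],"jaw":0.1}]
end psi 198.2991662654818
35.951083622729044 1.4690908062026866
17.357911376391147 0.8181911232283336
5.221020343642885 0.28742637119727105
```

Request:
move_arm(
  rows=[
    {"twist": [0, 0, 0], "xyz": [0.0018, 0.0008, 0], "jaw": 0.1},
    {"twist": [0, 0, 0], "xyz": [0.0066, 0.0027, 0], "jaw": 0.1},
    {"twist": [0, 0, 0], "xyz": [0.0154, 0.005, 0], "jaw": 0.1},
    {"twist": [0, 0, 0], "xyz": [0.0283, 0.0062, 0], "jaw": 0.1},
    {"twist": [0, 0, 0], "xyz": [0.045, 0.0038, 0], "jaw": 0.1},
    {"twist": [0, 0, 0], "xyz": [0.0628, -0.0041, 0], "jaw": 0.1},
    {"twist": [0, 0, 0], "xyz": [0.0786, -0.0184, 0], "jaw": 0.1},
    {"twist": [0, 0, 0], "xyz": [0.0889, -0.0371, 0], "jaw": 0.1},
    {"twist": [0, 0, 0], "xyz": [0.0927, -0.0581, 0], "jaw": 0.1},
    {"twist": [0, 0, 0], "xyz": [0.0894, -0.0792, 0], "jaw": 0.1},
  ],
)

```text
clock: 4.55
ee_pos: [0.4822, 0.0667, 0.188]
tcp_rot: [0.005, 0.146, 0.989, 0.001]
ft_force: [11.8, 1.6, -5.5]
grip_width: 0.029
grip_force: 40.5
```

Run:
```python
from h import *
s=arm.state(); X=s["ee_pos"][:2]-C; print(s["clock"],s["ee_pos"],s["ft_force"],s["grip_force"],np.hypot(*X),np.degrees(np.arctan2(X[1],X[0]))+16.8)
look(("side","scene"))
s=arm.state(); X=s["ee_pos"][:2]-C; print(s["clock"],s["ft_force"],np.hypot(*X),np.degrees(np.arctan2(X[1],X[0]))+16.8)
rows(198.3,[.3]+[.33]*19)
```

```text
4.55 [0.48216028 0.06672742 0.18801891] [11.82801035  1.56503788 -5.47320846] 40.51437735557556 0.06158167047159349 -161.08510506364414
side t=4.55 lip=308.4 score=0.90
scene t=4.60 lip=309.9 score=0.94
4.65 [ 6.94571279  0.24041833 -1.02660258] 0.061410413463127984 -159.87586653641506
[{"twist":[0,0,0],"xyz":[-0.0088,-0.0173,0],"jaw":0.1}, {"twist":[0,0,0],"xyz":[-0.0239,-0.0324,0],"jaw":0.1}, {"twist":[0,0,0],"xyz":[-0.0430,-0.0419,0],"jaw":0.1}, {"twist":[0,0,0],"xyz":[-0.0642,-0.0445,0],"jaw":0.1}, {"twist":[0,0,0],"xyz":[-0.0851,-0.0402,0],"jaw":0.1}, {"twist":[0,0,0],"xyz":[-0.1035,-0.0294,0],"jaw":0.1}, {"twist":[0,0,0],"xyz":[-0.1174,-0.0131,0],"jaw":0.1}, {"twist":[0,0,0],"xyz":[-0.1253,0.0067,0],"jaw":0.1}, {"twist":[0,0,0],"xyz":[-0.1263,0.0280,0],"jaw":0.1}, {"twist":[0,0,0],"xyz":[-0.1203,0.0486,0],"jaw":0.1}, {"twist":[0,0,0],"xyz":[-0.1080,0.0660,0],"jaw":0.1}, {"twist":[0,0,0],"xyz":[-0.0907,0.0786,0],"jaw":0.1}, {"twist":[0,0,0],"xyz":[-0.0703,0.0848,0],"jaw":0.1}, {"twist":[0,0,0],"xyz":[-0.0490,0.0842,0],"jaw":0.1}, {"twist":[0,0,0],"xyz":[-0.0290,0.0766,0],"jaw":0.1}, {"twist":[0,0,0],"xyz":[-0.0126,0.0630,0],"jaw":0.1}, {"twist":[0,0,0],"xyz":[-0.0014,0.0447,0],"jaw":0.1}, {"twist":[0,0,0],"xyz":[0.0032,0.0239,0],"jaw":0.1}, {"twist":[0,0,0],"xyz":[0.0008,0.0027,0],"jaw":0.1}, {"twist":[0,0,0],"xyz":[-0.0083,-0.0166,0],"jaw":0.1}]
end psi 574.7332714009509
```

Request:
move_arm(
  rows=[
    {"twist": [0, 0, 0], "xyz": [-0.0088, -0.0173, 0], "jaw": 0.1},
    {"twist": [0, 0, 0], "xyz": [-0.0239, -0.0324, 0], "jaw": 0.1},
    {"twist": [0, 0, 0], "xyz": [-0.043, -0.0419, 0], "jaw": 0.1},
    {"twist": [0, 0, 0], "xyz": [-0.0642, -0.0445, 0], "jaw": 0.1},
    {"twist": [0, 0, 0], "xyz": [-0.0851, -0.0402, 0], "jaw": 0.1},
    {"twist": [0, 0, 0], "xyz": [-0.1035, -0.0294, 0], "jaw": 0.1},
    {"twist": [0, 0, 0], "xyz": [-0.1174, -0.0131, 0], "jaw": 0.1},
    {"twist": [0, 0, 0], "xyz": [-0.1253, 0.0067, 0], "jaw": 0.1},
    {"twist": [0, 0, 0], "xyz": [-0.1263, 0.028, 0], "jaw": 0.1},
    {"twist": [0, 0, 0], "xyz": [-0.1203, 0.0486, 0], "jaw": 0.1},
    {"twist": [0, 0, 0], "xyz": [-0.108, 0.066, 0], "jaw": 0.1},
    {"twist": [0, 0, 0], "xyz": [-0.0907, 0.0786, 0], "jaw": 0.1},
    {"twist": [0, 0, 0], "xyz": [-0.0703, 0.0848, 0], "jaw": 0.1},
    {"twist": [0, 0, 0], "xyz": [-0.049, 0.0842, 0], "jaw": 0.1},
    {"twist": [0, 0, 0], "xyz": [-0.029, 0.0766, 0], "jaw": 0.1},
    {"twist": [0, 0, 0], "xyz": [-0.0126, 0.063, 0], "jaw": 0.1},
    {"twist": [0, 0, 0], "xyz": [-0.0014, 0.0447, 0], "jaw": 0.1},
    {"twist": [0, 0, 0], "xyz": [0.0032, 0.0239, 0], "jaw": 0.1},
    {"twist": [0, 0, 0], "xyz": [0.0008, 0.0027, 0], "jaw": 0.1},
    {"twist": [0, 0, 0], "xyz": [-0.0083, -0.0166, 0], "jaw": 0.1},
  ],
)

```text
clock: 6.65
ee_pos: [0.4847, 0.0486, 0.188]
tcp_rot: [0.004, 0.146, 0.989, 0.001]
ft_force: [9.9, 4.0, -2.3]
grip_width: 0.0289
grip_force: 41.2
```

```bash
cat > fit.py <<'E'
from h import *
from scipy.optimize import least_squares
def fit(log,obs):
    "obs: (t, deg unwrapped from 288.6)"
    obs=np.array(obs); T=obs[-1,0]+.05
    def res(p):
        t,th,w,_=sim(log,0,p[0],p[1],T,3.5,lag=.07); return np.r_[(np.degrees(np.interp(obs[:,0],t,th))-obs[:,1])/1.5,(p[0]-.035)/.01,(p[1]-.03)/.02]
    r=least_squares(res,[.035,.03],bounds=([.0245,.009],[.049,.06]),diff_step=.02,x_scale=[.01,.01]); t,th,w,_=sim(log,0,*r.x,T,3.5,lag=.07)
    print("I,tau",r.x.round(4),"res deg",(r.fun[:-2]*1.5).round(1),"w now",w[-1].round(2)); return r.x
E
python3 - <<'E'
from h import *
from fit import *
s=arm.state(); X=s["ee_pos"][:2]-C; print(s["clock"],s["ee_pos"],s["ft_force"],s["grip_force"],np.hypot(*X),np.degrees(np.arctan2(X[1],X[0]))+16.8)
look(("side",))
log=[(3.55,[.03,.08,.14,.2,.26,.3,.33,.33,.33,.33]),(4.65,[.3]+[.33]*19)]
for tau,I in((.02,.03),(.02,.04),(.03,.035),(.03,.04)):
    t,th,w,_=sim(log,288.6/57.296,I,tau,6.65,3.5,lag=.07); print(I,tau,np.degrees(np.interp([4.55,4.6,6.65],t,th)),w[-1])
E
```

```text
6.65 [0.48466101 0.04863806 0.18796217] [ 9.91869601  3.99992358 -2.32887904] 41.209439635276794 0.06245166555915713 -144.17120921583583
side t=6.65 lip=125.0 score=0.09
0.03 0.02 [308.94307555 312.01960073 509.99578419] 2.1148051374401615
0.04 0.02 [304.69401047 307.19381085 483.5420399 ] 1.9783210268125273
0.035 0.03 [302.67521278 304.97886482 463.89510255] 1.7721576036567421
0.04 0.03 [301.18693504 303.27039574 453.16693794] 1.7096872295339398
```

```bash
python3 - <<'E'
from h import *
from fit import *
im=arm.grab_frame  # noqa
t=arm.state()["clock"]
look(("scene",),120,70)
look(("side",),120,70)
E
python3 - <<'E'
import cv2,glob,numpy as np
a=cv2.imread("pics/scene_6.70.png")[130:280,250:420];b=cv2.imread("pics/side_6.65.png")[130:280,240:410]
cv2.imwrite("pics/v4.png",np.hstack([cv2.resize(x,(400,353),interpolation=2) for x in(a,b)]))
E
```

```text
scene t=6.70 lip=124.2 score=0.91
side t=6.75 lip=129.2 score=0.69
```

View pics/v4.png

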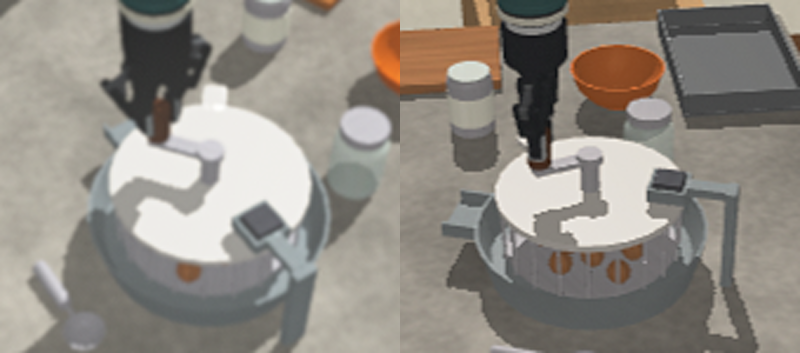

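```bash
cat > log.py <<'E'
log=[(3.55,[.03,.08,.14,.2,.26,.3,.33,.33,.33,.33]),(4.65,[.3]+[.33]*19)]
obs=[(4.55,19.8),(4.60,21.3),(6.70,195.6),(6.75,200.)]
E
python3 - <<'E'
from fit import *; from log import *
p=fit(log,obs)
wc=2.09+(.004*2.09+.002+p[1])/.03; print("wc",wc)
inc=[.36]+[round(wc*.1+.02,3)]*4+[round(wc*.1,3)]*15; print(inc)
t,th,w,_=sim(log+[(6.80,inc)],288.6/57.3,*p,8.85,3.5,lag=.07); print([(round(a,2),np.degrees(b).round(),c.round(2)) for a,b,c in zip(t[1600::50],th[1600::50],w[1600::50])])
rows(574.7-360,inc)
E
```

```text
I,tau [0.0245 0.0331] res deg [-2.6 -1.3  0.   0.5] w now 1.48
wc 3.5396545934513757
[0.36, np.float64(0.374), np.float64(0.374), np.float64(0.374), np.float64(0.374), np.float64(0.354), np.float64(0.354), np.float64(0.354), np.float64(0.354), np.float64(0.354), np.float64(0.354), np.float64(0.354), np.float64(0.354), np.float64(0.354), np.float64(0.354), np.float64(0.354), np.float64(0.354), np.float64(0.354), np.float64(0.354), np.float64(0.354)]
[(np.float64(6.7), np.float64(484.0), np.float64(1.74)), (np.float64(6.8), np.float64(493.0), np.float64(1.47)), (np.float64(6.9), np.float64(501.0), np.float64(1.38)), (np.float64(7.0), np.float64(510.0), np.float64(1.44)), (np.float64(7.1), np.float64(518.0), np.float64(1.54)), (np.float64(7.2), np.float64(527.0), np.float64(1.63)), (np.float64(7.3), np.float64(537.0), np.float64(1.71)), (np.float64(7.4), np.float64(547.0), np.float64(1.77)), (np.float64(7.5), np.float64(557.0), np.float64(1.82)), (np.float64(7.6), np.float64(567.0), np.float64(1.85)), (np.float64(7.7), np.float64(578.0), np.float64(1.88)), (np.float64(7.8), np.float64(5
[... 996 characters left out ...]
1138,0.0612,0],"jaw":0.1}, {"twist":[0,0,0],"xyz":[-0.1016,0.0806,0],"jaw":0.1}, {"twist":[0,0,0],"xyz":[-0.0835,0.0946,0],"jaw":0.1}, {"twist":[0,0,0],"xyz":[-0.0617,0.1015,0],"jaw":0.1}, {"twist":[0,0,0],"xyz":[-0.0388,0.1003,0],"jaw":0.1}, {"twist":[0,0,0],"xyz":[-0.0178,0.0913,0],"jaw":0.1}, {"twist":[0,0,0],"xyz":[-0.0011,0.0756,0],"jaw":0.1}, {"twist":[0,0,0],"xyz":[0.0090,0.0551,0],"jaw":0.1}, {"twist":[0,0,0],"xyz":[0.0114,0.0323,0],"jaw":0.1}, {"twist":[0,0,0],"xyz":[0.0057,0.0101,0],"jaw":0.1}, {"twist":[0,0,0],"xyz":[-0.0073,-0.0087,0],"jaw":0.1}, {"twist":[0,0,0],"xyz":[-0.0260,-0.0219,0],"jaw":0.1}, {"twist":[0,0,0],"xyz":[-0.0481,-0.0278,0],"jaw":0.1}]
end psi 625.2815559907481
```

Request:
move_arm(
  rows=[
    {"twist": [0, 0, 0], "xyz": [-0.0165, -0.0165, 0], "jaw": 0.1},
    {"twist": [0, 0, 0], "xyz": [-0.0385, -0.0263, 0], "jaw": 0.1},
    {"twist": [0, 0, 0], "xyz": [-0.0627, -0.0273, 0], "jaw": 0.1},
    {"twist": [0, 0, 0], "xyz": [-0.0856, -0.0195, 0], "jaw": 0.1},
    {"twist": [0, 0, 0], "xyz": [-0.104, -0.0039, 0], "jaw": 0.1},
    {"twist": [0, 0, 0], "xyz": [-0.115, 0.0162, 0], "jaw": 0.1},
    {"twist": [0, 0, 0], "xyz": [-0.1184, 0.0388, 0], "jaw": 0.1},
    {"twist": [0, 0, 0], "xyz": [-0.1138, 0.0612, 0], "jaw": 0.1},
    {"twist": [0, 0, 0], "xyz": [-0.1016, 0.0806, 0], "jaw": 0.1},
    {"twist": [0, 0, 0], "xyz": [-0.0835, 0.0946, 0], "jaw": 0.1},
    {"twist": [0, 0, 0], "xyz": [-0.0617, 0.1015, 0], "jaw": 0.1},
    {"twist": [0, 0, 0], "xyz": [-0.0388, 0.1003, 0], "jaw": 0.1},
    {"twist": [0, 0, 0], "xyz": [-0.0178, 0.0913, 0], "jaw": 0.1},
    {"twist": [0, 0, 0], "xyz": [-0.0011, 0.0756, 0], "jaw": 0.1},
    {"twist": [0, 0, 0], "xyz": [0.009, 0.0551, 0], "jaw": 0.1},
    {"twist": [0, 0, 0], "xyz": [0.0114, 0.0323, 0], "jaw": 0.1},
    {"twist": [0, 0, 0], "xyz": [0.0057, 0.0101, 0], "jaw": 0.1},
    {"twist": [0, 0, 0], "xyz": [-0.0073, -0.0087, 0], "jaw": 0.1},
    {"twist": [0, 0, 0], "xyz": [-0.026, -0.0219, 0], "jaw": 0.1},
    {"twist": [0, 0, 0], "xyz": [-0.0481, -0.0278, 0], "jaw": 0.1},
  ],
)

```text
clock: 8.8
ee_pos: [0.5199, 0.0074, 0.1878]
tcp_rot: [0.001, 0.146, 0.989, -0.001]
ft_force: [0.4, 3.0, 8.5]
grip_width: 0.0286
grip_force: 42.5
```

Run:
```python
from h import *
s=arm.state(); X=s["ee_pos"][:2]-C; print(s["clock"],s["ft_force"],s["grip_force"],np.hypot(*X),np.degrees(np.arctan2(X[1],X[0]))+16.8)
look(("side",),340,80)
```

```text
8.8 [0.39998256 2.99729581 8.48474239] 42.49395668506622 0.06606029532912629 -94.30758757944847
side t=8.80 lip=340.5 score=0.21
```

Run:
```python
from fit import *; from log import *
log.append((6.80,[.36]+[.374]*4+[.354]*15)); obs.append((8.80,411.9))
p=fit(log,obs)
inc=[.38]*2+[.36]*18
t,th,w,_=sim(log+[(8.85,inc)],288.6/57.3,*p,10.9,3.5,lag=.07); print(w[2650::100].round(2),np.degrees(th[-1])%360)
rows(625.28,inc)
open("log.py","w").write(f"log={log}\nobs={obs}\n")
```

```text
I,tau [0.0245 0.0334] res deg [-2.7 -1.4 -0.9 -0.5  1. ] w now 1.97
[2.04 1.91 1.97 2.01 2.04 2.06 2.08 2.09 2.1  2.11 2.12] 227.4529651283932
[{"twist":[0,0,0],"xyz":[-0.0244,0.0026,0],"jaw":0.1}, {"twist":[0,0,0],"xyz":[-0.0461,0.0141,0],"jaw":0.1}, {"twist":[0,0,0],"xyz":[-0.0613,0.0317,0],"jaw":0.1}, {"twist":[0,0,0],"xyz":[-0.0694,0.0536,0],"jaw":0.1}, {"twist":[0,0,0],"xyz":[-0.0692,0.0769,0],"jaw":0.1}, {"twist":[0,0,0],"xyz":[-0.0609,0.0986,0],"jaw":0.1}, {"twist":[0,0,0],"xyz":[-0.0454,0.1160,0],"jaw":0.1}, {"twist":[0,0,0],"xyz":[-0.0248,0.1268,0],"jaw":0.1}, {"twist":[0,0,0],"xyz":[-0.0017,0.1297,0],"jaw":0.1}, {"twist":[0,0,0],"xyz":[0.0209,0.1242,0],"jaw":0.1}, {"twist":[0,0,0],"xyz":[0.0402,0.1112,0],"jaw":0.1}, {"twist":[0,0,0],"xyz":[0.0536,0.0922,0],"jaw":0.1}, {"twist":[0,0,0],"xyz":[0.0595,0.0696,0],"jaw":0.1}, {"twist":[0,0,0],"xyz":[0.0570,0.0465,0],"jaw":0.1}, {"twist":[0,0,0],"xyz":[0.0466,0.0257,0],"jaw":0.1}, {"twist":[0,0,0],"xyz":[0.0295,0.0099,0],"jaw":0.1}, {"twist":[0,0,0],"xyz":[0.0079,0.0011,0],"jaw":0.1}, {"twist":[0,0,0],"xyz":[-0.0153,0.0006,0],"jaw":0.1}, {"twist":[0,0,0],"xyz":[-0.0373,0.0082,0],"jaw":0.1}, {"twist":[0,0,0],"xyz":[-0.0552,0.0231,0],"jaw":0.1}]
end psi 1040.1014436747162
```

Request:
move_arm(
  rows=[
    {"twist": [0, 0, 0], "xyz": [-0.0244, 0.0026, 0], "jaw": 0.1},
    {"twist": [0, 0, 0], "xyz": [-0.0461, 0.0141, 0], "jaw": 0.1},
    {"twist": [0, 0, 0], "xyz": [-0.0613, 0.0317, 0], "jaw": 0.1},
    {"twist": [0, 0, 0], "xyz": [-0.0694, 0.0536, 0], "jaw": 0.1},
    {"twist": [0, 0, 0], "xyz": [-0.0692, 0.0769, 0], "jaw": 0.1},
    {"twist": [0, 0, 0], "xyz": [-0.0609, 0.0986, 0], "jaw": 0.1},
    {"twist": [0, 0, 0], "xyz": [-0.0454, 0.116, 0], "jaw": 0.1},
    {"twist": [0, 0, 0], "xyz": [-0.0248, 0.1268, 0], "jaw": 0.1},
    {"twist": [0, 0, 0], "xyz": [-0.0017, 0.1297, 0], "jaw": 0.1},
    {"twist": [0, 0, 0], "xyz": [0.0209, 0.1242, 0], "jaw": 0.1},
    {"twist": [0, 0, 0], "xyz": [0.0402, 0.1112, 0], "jaw": 0.1},
    {"twist": [0, 0, 0], "xyz": [0.0536, 0.0922, 0], "jaw": 0.1},
    {"twist": [0, 0, 0], "xyz": [0.0595, 0.0696, 0], "jaw": 0.1},
    {"twist": [0, 0, 0], "xyz": [0.057, 0.0465, 0], "jaw": 0.1},
    {"twist": [0, 0, 0], "xyz": [0.0466, 0.0257, 0], "jaw": 0.1},
    {"twist": [0, 0, 0], "xyz": [0.0295, 0.0099, 0], "jaw": 0.1},
    {"twist": [0, 0, 0], "xyz": [0.0079, 0.0011, 0], "jaw": 0.1},
    {"twist": [0, 0, 0], "xyz": [-0.0153, 0.0006, 0], "jaw": 0.1},
    {"twist": [0, 0, 0], "xyz": [-0.0373, 0.0082, 0], "jaw": 0.1},
    {"twist": [0, 0, 0], "xyz": [-0.0552, 0.0231, 0], "jaw": 0.1},
  ],
)

```text
clock: 10.85
ee_pos: [0.5823, 0.0115, 0.1879]
tcp_rot: [0.003, 0.146, 0.989, -0.002]
ft_force: [1.5, -4.3, 4.8]
grip_width: 0.0289
grip_force: 42.5
```

Run:
```python
from fit import *; from log import *
s=arm.state(); X=s["ee_pos"][:2]-C; print(s["clock"],s["ft_force"],s["grip_force"],np.hypot(*X),np.degrees(np.arctan2(X[1],X[0]))+16.8)
t=s["clock"]; im=arm.grab_frame("side"); save("side_10.8",im); a=find("side",im,227,70); print(a)
log.append((8.85,[.38]*2+[.36]*18)); obs.append((t,a[0]-288.6+720))
p=fit(log,obs)
for inc in([.38]*2+[.36]*18,[.36]*2+[.345]*18):
    t,th,w,_=sim(log+[(10.9,inc)],288.6/57.3,*p,12.95,3.5,lag=.07); print(w[3675::100].round(2),np.degrees(th[-1])%360)
    rows(1040.1,inc)
open("log.py","w").write(f"log={log}\nobs={obs}\n")
```

```text
10.85 [ 1.50303022 -4.30569606  4.84356318] 42.49526023864746 0.06928194578996325 -39.30264747883369
(np.float64(224.47729441849967), np.float64(0.897565980240254))
I,tau [0.0245 0.0332] res deg [-2.6 -1.3 -0.4  0.   2.1 -1.1] w now 2.06
[2.12 1.98 2.02 2.05 2.07 2.09 2.1  2.11 2.12 2.12 2.13] 113.30794366487066
[{"twist":[0,0,0],"xyz":[-0.0119,0.0215,0],"jaw":0.1}, {"twist":[0,0,0],"xyz":[-0.0150,0.0458,0],"jaw":0.1}, {"twist":[0,0,0],"xyz":[-0.0094,0.0684,0],"jaw":0.1}, {"twist":[0,0,0],"xyz":[0.0038,0.0876,0],"jaw":0.1}, {"twist":[0,0,0],"xyz":[0.0229,0.1009,0],"jaw":0.1}, {"twist":[0,0,0],"xyz":[0.0455,0.1065,0],"jaw":0.1}, {"twist":[0,0,0],"xyz":[0.0686,0.1039,0],"jaw":0.1}, {"twist":[0,0,0],"xyz":[0.0893,0.0933,0],"jaw":0.1}, {"twist":[0,0,0],"xyz":[0.1050,0.0761,0],"jaw":0.1}, {"twist":[0,0,0],"xyz":[0.1136,0.0545,0],"jaw":0.1}, {"twist":[0,0,0],"xyz":[0.1140,0.0312,0],"jaw":0.1}, {"twist":[0,0,0],"xyz":[0.1062,0.0093,0],"jaw":0.1}, {"twist":[0,0,0],"xyz":[0.0912,-0.0085,0],"jaw":0.1}, {"twist":[0,0,0],"xyz":[0.0709,-0.0198,0],"jaw":0.1}, {"twist":[0,0,0],"xyz":[0.0478,-0.0233
[... 785 characters left out ...]
:[0.0823,0.0980,0],"jaw":0.1}, {"twist":[0,0,0],"xyz":[0.0995,0.0837,0],"jaw":0.1}, {"twist":[0,0,0],"xyz":[0.1107,0.0645,0],"jaw":0.1}, {"twist":[0,0,0],"xyz":[0.1149,0.0425,0],"jaw":0.1}, {"twist":[0,0,0],"xyz":[0.1113,0.0205,0],"jaw":0.1}, {"twist":[0,0,0],"xyz":[0.1005,0.0010,0],"jaw":0.1}, {"twist":[0,0,0],"xyz":[0.0838,-0.0138,0],"jaw":0.1}, {"twist":[0,0,0],"xyz":[0.0630,-0.0220,0],"jaw":0.1}, {"twist":[0,0,0],"xyz":[0.0407,-0.0227,0],"jaw":0.1}, {"twist":[0,0,0],"xyz":[0.0195,-0.0158,0],"jaw":0.1}, {"twist":[0,0,0],"xyz":[0.0018,-0.0021,0],"jaw":0.1}, {"twist":[0,0,0],"xyz":[-0.0101,0.0167,0],"jaw":0.1}, {"twist":[0,0,0],"xyz":[-0.0151,0.0385,0],"jaw":0.1}]
end psi 1437.1597520256603
```

Request:
move_arm(
  rows=[
    {"twist": [0, 0, 0], "xyz": [-0.0119, 0.0215, 0], "jaw": 0.1},
    {"twist": [0, 0, 0], "xyz": [-0.015, 0.0458, 0], "jaw": 0.1},
    {"twist": [0, 0, 0], "xyz": [-0.0094, 0.0684, 0], "jaw": 0.1},
    {"twist": [0, 0, 0], "xyz": [0.0038, 0.0876, 0], "jaw": 0.1},
    {"twist": [0, 0, 0], "xyz": [0.0229, 0.1009, 0], "jaw": 0.1},
    {"twist": [0, 0, 0], "xyz": [0.0455, 0.1065, 0], "jaw": 0.1},
    {"twist": [0, 0, 0], "xyz": [0.0686, 0.1039, 0], "jaw": 0.1},
    {"twist": [0, 0, 0], "xyz": [0.0893, 0.0933, 0], "jaw": 0.1},
    {"twist": [0, 0, 0], "xyz": [0.105, 0.0761, 0], "jaw": 0.1},
    {"twist": [0, 0, 0], "xyz": [0.1136, 0.0545, 0], "jaw": 0.1},
    {"twist": [0, 0, 0], "xyz": [0.114, 0.0312, 0], "jaw": 0.1},
    {"twist": [0, 0, 0], "xyz": [0.1062, 0.0093, 0], "jaw": 0.1},
    {"twist": [0, 0, 0], "xyz": [0.0912, -0.0085, 0], "jaw": 0.1},
    {"twist": [0, 0, 0], "xyz": [0.0709, -0.0198, 0], "jaw": 0.1},
    {"twist": [0, 0, 0], "xyz": [0.0478, -0.0233, 0], "jaw": 0.1},
    {"twist": [0, 0, 0], "xyz": [0.0251, -0.0184, 0], "jaw": 0.1},
    {"twist": [0, 0, 0], "xyz": [0.0055, -0.0058, 0], "jaw": 0.1},
    {"twist": [0, 0, 0], "xyz": [-0.0084, 0.0129, 0], "jaw": 0.1},
    {"twist": [0, 0, 0], "xyz": [-0.0148, 0.0352, 0], "jaw": 0.1},
    {"twist": [0, 0, 0], "xyz": [-0.0129, 0.0584, 0], "jaw": 0.1},
  ],
)

```text
clock: 12.9
ee_pos: [0.6127, 0.0668, 0.1879]
tcp_rot: [0.003, 0.146, 0.989, 0.0]
ft_force: [0.1, -0.7, 8.0]
grip_width: 0.0292
grip_force: 42.9
```

Run:
```python
from fit import *; from log import *
s=arm.state(); X=s["ee_pos"][:2]-C; print(s["clock"],s["ft_force"],s["grip_force"],np.hypot(*X),np.degrees(np.arctan2(X[1],X[0]))+16.8)
t=s["clock"]; im=arm.grab_frame("scene"); save("scene_12.9",im); a=find("scene",im,110,70); print(a)
log.append((10.9,[.38]*2+[.36]*18)); obs.append((t,a[0]-288.6+1080))
p=fit(log,obs)
for inc in([.38]*2+[.36]*18,):
    t,th,w,_=sim(log+[(12.95,inc)],288.6/57.3,*p,15,3.5,lag=.07); print(w[4700::100].round(2),np.degrees(th[-1])%360)
    rows(1454.92,inc)
open("log.py","w").write(f"log={log}\nobs={obs}\n")
```

```text
Traceback (most recent call last):
  File "log.py", line 2, in <module>
    obs=[(4.55, 19.8), (4.6, 21.3), (6.7, 195.6), (6.75, 200.0), (8.8, 411.9), (10.85, np.float64(655.8772944184997))]
                                                                                       ^^
NameError: name 'np' is not defined
```

```bash
sed -i 's/np.float64(\([0-9.]*\))/\1/' log.py
python3 - <<'E'
from fit import *; from log import *
s=arm.state(); X=s["ee_pos"][:2]-C; print(s["clock"],s["ft_force"],s["grip_force"],np.hypot(*X),np.degrees(np.arctan2(X[1],X[0]))+16.8)
t=s["clock"]; im=arm.grab_frame("scene"); save("scene_12.9",im); a=find("scene",im,110,70); print(a)
log.append((10.9,[.38]*2+[.36]*18)); obs.append((t,float(a[0])-288.6+1080-180*0))
print(obs[-1])
p=fit(log,obs)
for inc in([.38]*2+[.36]*18,):
    t,th,w,_=sim(log+[(12.95,inc)],288.6/57.3,*p,15,3.5,lag=.07); print(w[4700::100].round(2),np.degrees(th[-1])%360)
    rows(1454.92,inc)
open("log.py","w").write(f"log={log}\nobs={obs}\n")
E
```

```text
12.9 [ 0.0828085  -0.69857427  7.95086769] 42.879170179367065 0.06904225701974441 14.970066480027361
(np.float64(118.35271137440934), np.float64(0.4694388441434491))
(12.9, 909.7527113744093)
I,tau [0.0265 0.0321] res deg [-3.2 -2.  -1.8 -1.3  3.1  3.1 -3. ] w now 2.1
[2.16 2.02 2.06 2.09 2.11 2.12 2.13 2.14 2.15 2.15 2.16] 9.280710623807636
[{"twist":[0,0,0],"xyz":[0.0107,0.0221,0],"jaw":0.1}, {"twist":[0,0,0],"xyz":[0.0288,0.0387,0],"jaw":0.1}, {"twist":[0,0,0],"xyz":[0.0505,0.0471,0],"jaw":0.1}, {"twist":[0,0,0],"xyz":[0.0738,0.0473,0],"jaw":0.1}, {"twist":[0,0,0],"xyz":[0.0956,0.0394,0],"jaw":0.1}, {"twist":[0,0,0],"xyz":[0.1133,0.0242,0],"jaw":0.1}, {"twist":[0,0,0],"xyz":[0.1245,0.0038,0],"jaw":0.1}, {"twist":[0,0,0],"xyz":[0.1278,-0.0193,0],"jaw":0.1}, {"twist":[0,0,0],"xyz":[0.1227,-0.0420,0],"jaw":0.1}, {"twist":[0,0,0],"xyz":[0.1100,-0.0615,0],"jaw":0.1}, {"twist":[0,0,0],"xyz":[0.0912,-0.0752,0],"jaw":0.1}, {"twist":[0,0,0],"xyz":[0.0688,-0.0815,0],"jaw":0.1}, {"twist":[0,0,0],"xyz":[0.0456,-0.0794,0],"jaw":0.1}, {"twist":[0,0,0],"xyz":[0.0246,-0.0693,0],"jaw":0.1}, {"twist":[0,0,0],"xyz":[0.0085,-0.0525,0],"jaw":0.1}, {"twist":[0,0,0],"xyz":[-0.0006,-0.0311,0],"jaw":0.1}, {"twist":[0,0,0],"xyz":[-0.0016,-0.0078,0],"jaw":0.1}, {"twist":[0,0,0],"xyz":[0.0057,0.0143,0],"jaw":0.1}, {"twist":[0,0,0],"xyz":[0.0203,0.0324,0],"jaw":0.1}, {"twist":[0,0,0],"xyz":[0.0403,0.0442,0],"jaw":0.1}]
end psi 1869.7414436747163
```

Request:
move_arm(
  rows=[
    {"twist": [0, 0, 0], "xyz": [0.0107, 0.0221, 0], "jaw": 0.1},
    {"twist": [0, 0, 0], "xyz": [0.0288, 0.0387, 0], "jaw": 0.1},
    {"twist": [0, 0, 0], "xyz": [0.0505, 0.0471, 0], "jaw": 0.1},
    {"twist": [0, 0, 0], "xyz": [0.0738, 0.0473, 0], "jaw": 0.1},
    {"twist": [0, 0, 0], "xyz": [0.0956, 0.0394, 0], "jaw": 0.1},
    {"twist": [0, 0, 0], "xyz": [0.1133, 0.0242, 0], "jaw": 0.1},
    {"twist": [0, 0, 0], "xyz": [0.1245, 0.0038, 0], "jaw": 0.1},
    {"twist": [0, 0, 0], "xyz": [0.1278, -0.0193, 0], "jaw": 0.1},
    {"twist": [0, 0, 0], "xyz": [0.1227, -0.042, 0], "jaw": 0.1},
    {"twist": [0, 0, 0], "xyz": [0.11, -0.0615, 0], "jaw": 0.1},
    {"twist": [0, 0, 0], "xyz": [0.0912, -0.0752, 0], "jaw": 0.1},
    {"twist": [0, 0, 0], "xyz": [0.0688, -0.0815, 0], "jaw": 0.1},
    {"twist": [0, 0, 0], "xyz": [0.0456, -0.0794, 0], "jaw": 0.1},
    {"twist": [0, 0, 0], "xyz": [0.0246, -0.0693, 0], "jaw": 0.1},
    {"twist": [0, 0, 0], "xyz": [0.0085, -0.0525, 0], "jaw": 0.1},
    {"twist": [0, 0, 0], "xyz": [-0.0006, -0.0311, 0], "jaw": 0.1},
    {"twist": [0, 0, 0], "xyz": [-0.0016, -0.0078, 0], "jaw": 0.1},
    {"twist": [0, 0, 0], "xyz": [0.0057, 0.0143, 0], "jaw": 0.1},
    {"twist": [0, 0, 0], "xyz": [0.0203, 0.0324, 0], "jaw": 0.1},
    {"twist": [0, 0, 0], "xyz": [0.0403, 0.0442, 0], "jaw": 0.1},
  ],
)

```text
clock: 14.95
ee_pos: [0.583, 0.1213, 0.1877]
tcp_rot: [0.001, 0.145, 0.989, -0.001]
ft_force: [-6.3, -11.0, 15.0]
grip_width: 0.0288
grip_force: 43.8
```

Run:
```python
from fit import *; from log import *
s=arm.state(); X=s["ee_pos"][:2]-C; print(s["clock"],s["ft_force"],s["grip_force"],np.hypot(*X),np.degrees(np.arctan2(X[1],X[0]))+16.8)
t=s["clock"]; im=arm.grab_frame("side"); save("side_14.9",im); a=find("side",im,9,60); print(a)
log.append((12.95,[.38]*2+[.36]*18)); obs.append((t,(float(a[0])+180)%360-180-288.6+1440))
print(obs[-1])
p=fit(log,obs)
open("log.py","w").write(f"log={log}\nobs={obs}\n")
for inc in([.3,.2,.1,.05,.0]+[0]*10,[.34,.26,.2,.14,.08,.02]+[0]*10,):
    t,th,w,_=sim(log+[(15.0,inc)],288.6/57.3,*p,17,3.5,lag=.07); print(w[5700::50].round(2),np.degrees(th[-1])%360)
```

```text
14.95 [ -6.29155694 -11.00467065  14.96549077] 43.81704390048981 0.06548316857301267 69.87580780370729
(np.float64(2.112347269866706), np.float64(0.23895140375695567))
(14.95, 1153.5123472698667)
I,tau [0.0264 0.0322] res deg [-3.1 -1.9 -1.6 -1.2  3.1  2.9 -3.5  0.5] w now 2.1
[2.16 2.09 1.97 1.86 1.68 1.45 1.19 0.93 0.7  0.49 0.31 0.15 0.01 0.
 0.   0.   0.   0.   0.   0.   0.  ] 76.1498976027035
[2.16 2.09 1.99 1.93 1.82 1.67 1.47 1.24 0.99 0.75 0.54 0.35 0.19 0.04
 0.   0.   0.   0.   0.   0.   0.  ] 88.80880123944394
```

Run:
```python
from fit import *; from log import *
p=fit(log,obs)
inc=[.36]*4+[.34,.26,.2,.14,.08,.02]+[0]*7
t,th,w,_=sim(log+[(15.0,inc)],288.6/57.3,*p,17,3.5,lag=.07); print(w[5700::50].round(2),np.degrees(th[-1])%360)
log.append((15.0,inc)); open("log.py","w").write(f"log={log}\nobs={obs}\n")
rows(1869.74,inc)
```

```text
I,tau [0.0264 0.0322] res deg [-3.1 -1.9 -1.6 -1.2  3.1  2.9 -3.5  0.5] w now 2.1
[2.16 2.09 2.   2.   2.02 2.03 2.04 1.99 1.89 1.73 1.52 1.28 1.02 0.78
 0.57 0.38 0.21 0.06 0.   0.   0.  ] 137.70606744690895
[{"twist":[0,0,0],"xyz":[0.0229,0.0040,0],"jaw":0.1}, {"twist":[0,0,0],"xyz":[0.0458,-0.0003,0],"jaw":0.1}, {"twist":[0,0,0],"xyz":[0.0657,-0.0124,0],"jaw":0.1}, {"twist":[0,0,0],"xyz":[0.0800,-0.0307,0],"jaw":0.1}, {"twist":[0,0,0],"xyz":[0.0868,-0.0516,0],"jaw":0.1}, {"twist":[0,0,0],"xyz":[0.0871,-0.0685,0],"jaw":0.1}, {"twist":[0,0,0],"xyz":[0.0843,-0.0812,0],"jaw":0.1}, {"twist":[0,0,0],"xyz":[0.0809,-0.0896,0],"jaw":0.1}, {"twist":[0,0,0],"xyz":[0.0784,-0.0942,0],"jaw":0.1}, {"twist":[0,0,0],"xyz":[0.0777,-0.0953,0],"jaw":0.1}, {"twist":[0,0,0],"xyz":[0.0777,-0.0953,0],"jaw":0.1}, {"twist":[0,0,0],"xyz":[0.0777,-0.0953,0],"jaw":0.1}, {"twist":[0,0,0],"xyz":[0.0777,-0.0953,0],"jaw":0.1}, {"twist":[0,0,0],"xyz":[0.0777,-0.0953,0],"jaw":0.1}, {"twist":[0,0,0],"xyz":[0.0777,-0.0953,0],"jaw":0.1}, {"twist":[0,0,0],"xyz":[0.0777,-0.0953,0],"jaw":0.1}, {"twist":[0,0,0],"xyz":[0.0777,-0.0953,0],"jaw":0.1}]
end psi 2011.8335331924445
```

Request:
move_arm(
  rows=[
    {"twist": [0, 0, 0], "xyz": [0.0229, 0.004, 0], "jaw": 0.1},
    {"twist": [0, 0, 0], "xyz": [0.0458, -0.0003, 0], "jaw": 0.1},
    {"twist": [0, 0, 0], "xyz": [0.0657, -0.0124, 0], "jaw": 0.1},
    {"twist": [0, 0, 0], "xyz": [0.08, -0.0307, 0], "jaw": 0.1},
    {"twist": [0, 0, 0], "xyz": [0.0868, -0.0516, 0], "jaw": 0.1},
    {"twist": [0, 0, 0], "xyz": [0.0871, -0.0685, 0], "jaw": 0.1},
    {"twist": [0, 0, 0], "xyz": [0.0843, -0.0812, 0], "jaw": 0.1},
    {"twist": [0, 0, 0], "xyz": [0.0809, -0.0896, 0], "jaw": 0.1},
    {"twist": [0, 0, 0], "xyz": [0.0784, -0.0942, 0], "jaw": 0.1},
    {"twist": [0, 0, 0], "xyz": [0.0777, -0.0953, 0], "jaw": 0.1},
    {"twist": [0, 0, 0], "xyz": [0.0777, -0.0953, 0], "jaw": 0.1},
    {"twist": [0, 0, 0], "xyz": [0.0777, -0.0953, 0], "jaw": 0.1},
    {"twist": [0, 0, 0], "xyz": [0.0777, -0.0953, 0], "jaw": 0.1},
    {"twist": [0, 0, 0], "xyz": [0.0777, -0.0953, 0], "jaw": 0.1},
    {"twist": [0, 0, 0], "xyz": [0.0777, -0.0953, 0], "jaw": 0.1},
    {"twist": [0, 0, 0], "xyz": [0.0777, -0.0953, 0], "jaw": 0.1},
    {"twist": [0, 0, 0], "xyz": [0.0777, -0.0953, 0], "jaw": 0.1},
  ],
)

```text
clock: 16.7
ee_pos: [0.4838, 0.0527, 0.1879]
tcp_rot: [0.003, 0.146, 0.989, 0.001]
ft_force: [4.4, 0.9, 3.6]
grip_width: 0.0289
grip_force: 42.6
```

Run:
```python
from fit import *
s=arm.state(); X=s["ee_pos"][:2]-C; print(s["clock"],s["ft_force"],s["grip_force"],np.hypot(*X),np.degrees(np.arctan2(X[1],X[0]))+16.8)
look(("side","scene","side","scene"),138,50)
im=arm.grab_frame("wrist")
a=cv2.imread("pics/scene_16.75.png")[130:280,250:420];b=cv2.imread("pics/side_16.70.png")[130:280,240:410]
cv2.imwrite("pics/v5.png",np.hstack([cv2.resize(x,(400,353),interpolation=2) for x in(a,b)]+[cv2.resize(im[:,:,::-1],(0,0),fx=.9,fy=.9)[3:356]])[:, :800]) 
save("w3",im)
```

```text
16.7 [4.39819762 0.85545466 3.64031608] 42.634745836257935 0.06207937654496429 -147.95620388163772
side t=16.70 lip=137.8 score=0.88
scene t=16.75 lip=136.9 score=0.60
side t=16.80 lip=138.4 score=0.86
scene t=16.85 lip=136.7 score=0.57
```

View pics/w3.png

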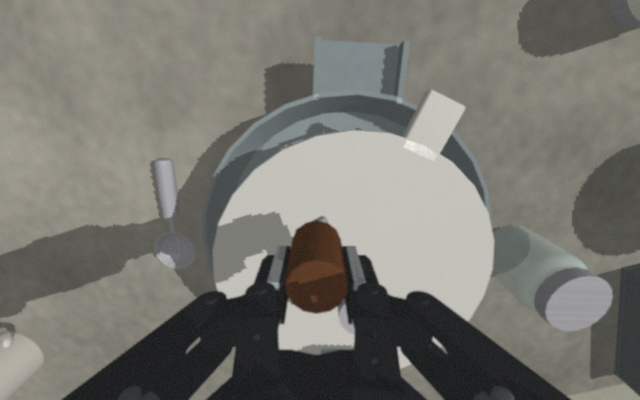

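Run:
```python
from fit import *; from log import *
P=arm.camera_params("wrist"); q={}
for n,p,z in(("lip",(451,98),.118),("sL0",(314,39),.06),("sL1",(313,92),.06),("sR0",(409,41),.06),("sR1",(405,101),.06)):
    W=at_z("wrist",p,z,P)[:2]; q[n]=W; X=W-C; print(n,W.round(4),np.hypot(*X).round(4),(np.degrees(np.arctan2(X[1],X[0]))%360).round(1))
an=lambda d:np.degrees(np.arctan2(d[1],d[0]))%360
print(an(q["sL0"]-q["sL1"]),an(q["sR0"]-q["sR1"]),an((q["sL0"]+q["sR0"])/2-C),an((q["sL1"]+q["sR1"])/2-C))
obs+= [(16.72,137.9-288.6+1440)]
p=fit(log,obs); open("log.py","w").write(f"log={log}\nobs={obs}\n")
for pk in(2.2,2.6,3.0):
    inc=[.1,.2,pk/10,pk/10,.12]+[0]*7
    t,th,w,_=sim([(0,inc)],0,*p,1.3,-.1,lag=.07); print(pk,np.degrees(th[-1]),w.max())
im=arm.grab_frame("wrist")
print("auto",find("wrist",im,138,40))
```

```text
lip [0.4273 0.1686] 0.1532 139.4
sL0 [0.3543 0.0908] 0.1906 173.4
sL1 [0.3937 0.0779] 0.1502 176.6
sR0 [0.3785 0.1666] 0.1919 149.4
sR1 [0.4244 0.1541] 0.1465 144.5
161.8777983931574 164.7437906496377 161.37451206086513 160.73962663389378
I,tau [0.0264 0.0322] res deg [-3.1 -1.9 -1.7 -1.2  3.1  2.9 -3.5  0.5 -0.1] w now 0.0
2.2 4.51421682252699 0.23946229669238706
2.6 6.092476964607698 0.3092925372323875
3.0 7.802198095148973 0.3791227777723876
auto (np.float64(139.95931094101607), np.float64(0.8597035869731487))
```

Run:
```python
from fit import *
for n,pk in((3,.3),(4,.3),(5,.3)):
    inc=[.1,.2]+[pk]*n+[.2,.1]+[0]*7
    t,th,w,_=sim([(0,inc)],0,.0264,.0322,1.6,-.1,lag=.07); print(n,pk,np.degrees(th[-1]),w.max())
inc=[.1,.2]+[.3]*4+[.2,.1]+[0]*6
rows(2011.83,inc)
```

```text
3 0.3 16.616835560429596 0.5680866713436378
4 0.3 23.169656957703932 0.6884382378753704
5 0.3 30.20950118449183 0.7956688482926682
[{"twist":[0,0,0],"xyz":[-0.0037,-0.0053,0],"jaw":0.1}, {"twist":[0,0,0],"xyz":[-0.0126,-0.0148,0],"jaw":0.1}, {"twist":[0,0,0],"xyz":[-0.0290,-0.0252,0],"jaw":0.1}, {"twist":[0,0,0],"xyz":[-0.0477,-0.0303,0],"jaw":0.1}, {"twist":[0,0,0],"xyz":[-0.0672,-0.0296,0],"jaw":0.1}, {"twist":[0,0,0],"xyz":[-0.0855,-0.0232,0],"jaw":0.1}, {"twist":[0,0,0],"xyz":[-0.0963,-0.0161,0],"jaw":0.1}, {"twist":[0,0,0],"xyz":[-0.1012,-0.0117,0],"jaw":0.1}, {"twist":[0,0,0],"xyz":[-0.1012,-0.0117,0],"jaw":0.1}, {"twist":[0,0,0],"xyz":[-0.1012,-0.0117,0],"jaw":0.1}, {"twist":[0,0,0],"xyz":[-0.1012,-0.0117,0],"jaw":0.1}, {"twist":[0,0,0],"xyz":[-0.1012,-0.0117,0],"jaw":0.1}, {"twist":[0,0,0],"xyz":[-0.1012,-0.0117,0],"jaw":0.1}, {"twist":[0,0,0],"xyz":[-0.1012,-0.0117,0],"jaw":0.1}]
end psi 2114.962403123548
```

Request:
move_arm(
  rows=[
    {"twist": [0, 0, 0], "xyz": [-0.0037, -0.0053, 0], "jaw": 0.1},
    {"twist": [0, 0, 0], "xyz": [-0.0126, -0.0148, 0], "jaw": 0.1},
    {"twist": [0, 0, 0], "xyz": [-0.029, -0.0252, 0], "jaw": 0.1},
    {"twist": [0, 0, 0], "xyz": [-0.0477, -0.0303, 0], "jaw": 0.1},
    {"twist": [0, 0, 0], "xyz": [-0.0672, -0.0296, 0], "jaw": 0.1},
    {"twist": [0, 0, 0], "xyz": [-0.0796, -0.026, 0], "jaw": 0.1},
    {"twist": [0, 0, 0], "xyz": [-0.0855, -0.0232, 0], "jaw": 0.1},
    {"twist": [0, 0, 0], "xyz": [-0.0855, -0.0232, 0], "jaw": 0.1},
    {"twist": [0, 0, 0], "xyz": [-0.0855, -0.0232, 0], "jaw": 0.1},
    {"twist": [0, 0, 0], "xyz": [-0.0855, -0.0232, 0], "jaw": 0.1},
    {"twist": [0, 0, 0], "xyz": [-0.0855, -0.0232, 0], "jaw": 0.1},
    {"twist": [0, 0, 0], "xyz": [-0.0855, -0.0232, 0], "jaw": 0.1},
    {"twist": [0, 0, 0], "xyz": [-0.0855, -0.0232, 0], "jaw": 0.1},
  ],
)

```text
clock: 18.3
ee_pos: [0.5575, 0.0024, 0.1879]
tcp_rot: [0.002, 0.146, 0.989, -0.002]
ft_force: [2.3, -9.2, 6.8]
grip_width: 0.029
grip_force: 43.0
```

Run:
```python
from fit import *
look(("side","scene","wrist","side"),155,50)
for n,pk in((1,.2),(1,.25),(1,.3),(2,.25),(2,.3)):
    inc=[.1,.2]+[pk]*n+[.1]+[0]*7
    t,th,w,_=sim([(0,inc)],0,.0264,.0322,1.6,-.1,lag=.07); print(n,pk,np.degrees(th[-1]),w.max())
    if n==1: rows(297.77,inc[:5])
save("z9",arm.grab_frame("wrist"))
```

```text
side t=18.30 lip=159.1 score=0.88
scene t=18.35 lip=164.6 score=0.54
wrist t=18.40 lip=200.0 score=0.00
side t=18.45 lip=159.1 score=0.88
1 0.2 1.7282160483956237 0.12541521348301457
[{"twist":[0,0,0],"xyz":[-0.0056,0.0033,0],"jaw":0.1}, {"twist":[0,0,0],"xyz":[-0.0156,0.0115,0],"jaw":0.1}, {"twist":[0,0,0],"xyz":[-0.0239,0.0216,0],"jaw":0.1}, {"twist":[0,0,0],"xyz":[-0.0272,0.0271,0],"jaw":0.1}, {"twist":[0,0,0],"xyz":[-0.0272,0.0271,0],"jaw":0.1}]
end psi 332.1474677078494
1 0.25 2.4162959617084816 0.16858527757874267
[{"twist":[0,0,0],"xyz":[-0.0056,0.0033,0],"jaw":0.1}, {"twist":[0,0,0],"xyz":[-0.0156,0.0115,0],"jaw":0.1}, {"twist":[0,0,0],"xyz":[-0.0256,0.0243,0],"jaw":0.1}, {"twist":[0,0,0],"xyz":[-0.0286,0.0301,0],"jaw":0.1}, {"twist":[0,0,0],"xyz":[-0.0286,0.0301,0],"jaw":0.1}]
end psi 335.01225668350355
1 0.3 3.1813716361976434 0.21230109520561646
[{"twist":[0,0,0],"xyz":[-0.0056,0.0033,0],"jaw":0.1}, {"twist":[0,0,0],"xyz":[-0.0156,0.0115,0],"jaw":0.1}, {"twist":[0,0,0],"xyz":[-0.0272,0.0271,0],"jaw":0.1}, {"twist":[0,0,0],"xyz":[-0.0299,0.0330,0],"jaw":0.1}, {"twist":[0,0,0],"xyz":[-0.0299,0.0330,0],"jaw":0.1}]
end psi 337.87704565915766
2 0.25 5.418874124787329 0.283053756342742
2 0.3 7.488229912500085 0.36972313434504384
```

View pics/z9.png

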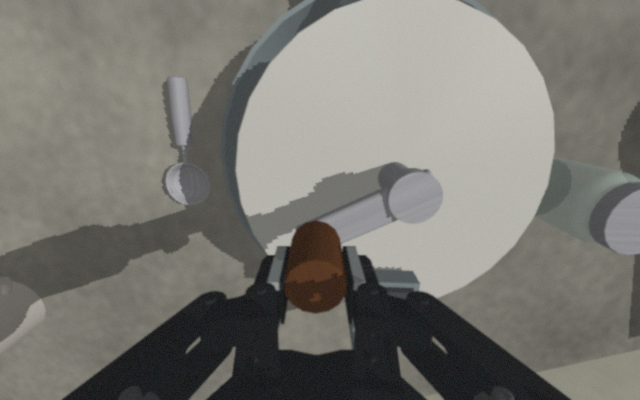

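Request:
move_arm(
  rows=[
    {"twist": [0, 0, 0], "xyz": [-0.0004, -0.0007, 0], "jaw": 0.1},
    {"twist": [0, 0, 0], "xyz": [-0.0007, -0.0013, 0], "jaw": 0.1},
    {"twist": [0, 0, 0], "xyz": [-0.0007, -0.0013, 0], "jaw": 0.1},
    {"twist": [0, 0, 0], "xyz": [-0.0007, -0.0013, 0], "jaw": 0.45},
    {"twist": [0, 0, 0], "xyz": [-0.0007, -0.0013, 0], "jaw": 0.6},
    {"twist": [0, 0, 0], "xyz": [-0.0007, -0.0013, 0], "jaw": 0.8},
    {"twist": [0, 0, 0], "xyz": [-0.0007, -0.0013, 0], "jaw": 0.8},
    {"twist": [0, 0, 0], "xyz": [-0.0007, -0.0013, -0.02], "jaw": 0.8},
    {"twist": [0, 0, 0], "xyz": [-0.0007, -0.0013, -0.06], "jaw": 0.8},
    {"twist": [0, 0, 0], "xyz": [-0.0007, -0.0013, -0.1], "jaw": 0.8},
    {"twist": [0, 0, 0], "xyz": [-0.0007, -0.0013, -0.14], "jaw": 0.8},
    {"twist": [0, 0, 0], "xyz": [0.03, 0.03, -0.16], "jaw": 0.8},
    {"twist": [0, 0, 0], "xyz": [0.05, 0.06, -0.16], "jaw": 0.8},
    {"twist": [0, 0, 0], "xyz": [0.05, 0.06, -0.16], "jaw": 0.8},
    {"twist": [0, 0, 0], "xyz": [0.05, 0.06, -0.16], "jaw": 0.8},
    {"twist": [0, 0, 0], "xyz": [0.05, 0.06, -0.16], "jaw": 0.8},
  ],
)

```text
clock: 20.15
ee_pos: [0.5253, 0.0767, 0.3457]
tcp_rot: [-0.0, 0.146, 0.989, -0.0]
ft_force: [0.5, 0.1, -0.7]
grip_width: 0.069
grip_force: 0.0
```

Run:
```python
from fit import *
look(("side","scene"),160,50)
P=arm.camera_params("wrist"); im=arm.grab_frame("wrist"); print(arm.state()["ee_pos"],find("wrist",im,160,50)); save("w5",im)
```

```text
side t=20.15 lip=159.2 score=0.78
scene t=20.20 lip=160.8 score=0.91
[0.5254598  0.07637876 0.34574953] (np.float64(160.63849280681274), np.float64(0.8894707780506725))
```

View pics/w5.png

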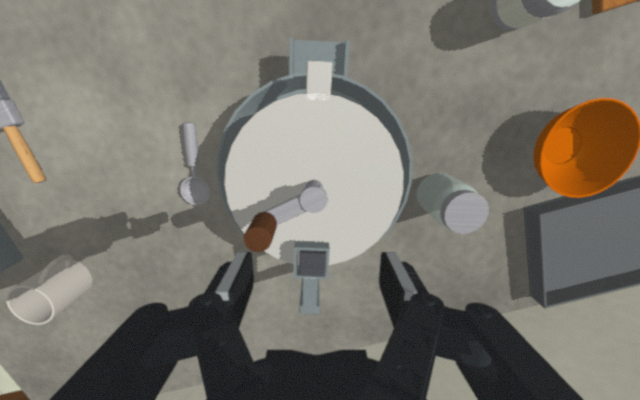

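```bash
python3 -c "
from cell import arm
print(arm.hand_in())"
```

```text
the job is handed in; nothing more can be done
None
```

I cranked the drum to about 20 turns a minute and held it in the 16–24 band for about 7.5 s by my fitted model (peak about 21), with no backward turning. I then stopped it with the lip within about 1–2° of the spout line, let go of the knob, lifted the arm clear and handed the job in at about 20 s.

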